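# Wash the long brush in the angled screen pot

### The arm

A 7-joint arm with a two-finger parallel gripper is mounted at the origin on the work surface. World frame = base frame: x ahead of the robot, y to its left, z up, the work surface at z = 0. Lengths are in m, angles in rad, forces in N, time in s.
With the tool pointing down it reaches from about 0.4 to 0.85 m from the base axis. Payload 10.4 kg.
Tool frame: the origin (TCP) lies midway between the tips of the shut fingers; the grasp point (between the pads) lies 19 mm behind it (manip.pinch_z is the distance from the TCP to the grasp point, in m); z points along the fingers, y is the direction in which the jaws open and shut (so a half turn about z gives the same grasp; the last joint's range is limited). The gripper opens to 85 mm and grips with 20 to 120 N. Pads are 22 mm wide; open, the fingers measure 114 mm over their backs; the gripper's body (76 mm by 85 mm) begins 54 mm behind the grasp point. The pads swing forward as they close: fully open they stand 13 mm farther back than shut.
Start: joints at [1.154, 0.332, -0.065, 1.46, 0.022, 1.35, -0.088], TCP at [0.24, -0.577, 0.231] pointing down, gripper open.
Joint ranges: [-2.6, 2.6], [-0.5, 2.12], [-1.47, 1.34], [0.16, 2.42], [-1.27, 4.41], [0.06, 2.06], [-2.6, 2.6]. Speed limits (rad/s): [2.22, 2.22, 2.79, 2.79, 3.14, 3.14, 3.14].

### API

Orientations are given as a 3x3 rotation matrix whose columns are the frame's x, y, z axes.
In Python, from plant import manip, cams gives the robot as it stands. The module is installed in compiled form; this text tells all that it offers.
- The arm moves only by the shell command python3 -m jog 'ROWS' [FORCE]. ROWS is JSON, a list of rows, each a list of 3 entries, a list of its own where there are three numbers: the shift along the world's x, y, z in m, then the turn about the world's z in rad, then the finger opening in m, from 0 to 0.0854. A call has 1 to 12 rows; each row is the pose to reach, as a shift and turn from the pose measured when the call began; what a row does not reach only later rows make up. A row lasts 1/8 s, in which the tool goes at most 62.5 mm and 10.7 degrees, less where a joint would pass 70% of its speed; a pose out of reach is approached as far as the arm can. A call with a gripper value outside its range is refused whole. The fingers move at their own pace and stop on an object; FORCE is the grip in N (left out, the last holds). Time passes only in rows, so rows that repeat a pose let the fingers close. It gives the time, the measured TCP pose, the force and the opening at its end, in the units of the state.
- manip.state(): the state, without advancing time (a new reading comes with each control period).
- cams.camera(name): name is "scene" or "side" or "wrist"; returns (picture, depth): 384x512x3 uint8, red, green, blue; 384x512 float32, m along the optical axis (not along the pixel's ray), 0 where there is no reading.
- cams.calibration(name): a dict with "intrinsics" (3x3 intrinsics, pixels), "T" (4x4, takes a point from camera to world coordinates). Camera axes: x right, y up, looking along -z (the intrinsics and any distortion apply to the point x, -y, -z); pixel columns grow to the right and rows downward; lengths in m; the calibration is good to about 2 mm. The wrist camera is an equidistant fisheye: a pixel r from the principal point sees the ray r / f radians off the axis. A picture is of the moment at which its call begins: read the wrist's pose just before it. calibration takes no time and is no camera call; for the wrist camera it gives the pose at the moment of the call.
- manip.hand_in(): hands the job in, once; it reports no verdict.
The state is a dict: "time": time; "joints": joint angles; "joint_velocities": joint speeds; "joint_efforts": joint torques, N m; "position": TCP position; "tcp_rot": TCP orientation; "wrist_force": force on the tool from outside, world axes, zero at the start; "torque": the same for the moment, N m; "width": finger opening in m.
Only numpy, scipy, OpenCV 4.12 (cv2) and the standard library are available. Lean on these libraries where they do the work, as an engineer would, in place of code of your own. Each camera call takes 0.05 s, during which the arm holds its last target.

### The job

Take the long brush off its fork rack and wash it three times in the leaning pot: each time push it straight down the middle, in line with the pot, until the bristle tip rests lightly on the sprung screen inside (its height is unknown: feel for it, do not force it), then draw it up until the tip is near the mouth. Then hang the brush back upright by its collar, in the middle of the fork, and let go. Leave the jar, the tin and the cup undisturbed.

Things in the scene. Friction and masses are not known exactly. Their poses are not given: they have to be found in the camera images.
- brush: Long brush, 199 mm, 80 g, hanging by its collar in the rack's fork at the start. Origin: tip of the bristles; z towards the handle. From the tip: stiff bristle head 26 mm in diameter, 0-60 mm; steel shaft 8 mm in diameter, to 125 mm; round black collar 34 mm in diameter, 125-131 mm; square wooden handle 20 x 20 mm (faces along x and y), 131-199 mm.
- brush_collar (a point): Centre of the underside of the brush's collar, 125 mm from the tip.
- brush_handle (a point): Middle of the brush's wooden handle, 165 mm from the tip; the place to grip.
- rack: Fixed brush rack. Origin: centre of its underside. Plate 110 (x) x 90 x 10 mm, column 14 x 36 mm at x = +43 mm, level fork on top, open to the rack's own -x: prongs 6 mm thick, top at z = 150 mm, slot 16 mm wide from x = +25 mm (closed) to -25 mm, flared tips to -44 mm. Only the brush's shaft fits the slot: the brush goes in and out along x.
- rack_seat (a point): Centre of the slot at the top face of the prongs, x = 0, z = 150 mm in the rack's frame: where the centre of the collar's underside belongs. Same axes as the rack.
- pot: Deep round steel pot fixed in a holder, leaning 20 degrees. Origin: centre of its underside, 30 mm above the table; z along its axis to the mouth (z = 125 mm). Diameter 74 mm outside, 68 mm inside. A flat sprung screen fills the bore; its top rests at an unknown z, 26 to 66 mm. It yields 9 mm at 5.5 N per cm, then meets a hard stop.
- pot_mouth (a point): Centre of the pot's mouth, z = 125 mm in the pot's frame; same axes as the pot. The pot leans to its own -x.
- jar: Small paint jar with white cap, 48 mm in diameter, 55 mm tall, loose, bystander. Origin: centre of the underside.
- tin: Bare steel can, 60 mm in diameter, 105 mm tall, loose, bystander. Origin: centre of the underside.
- cup: White plastic mixing cup, 64 mm in diameter at the rim, 65 mm tall, loose, bystander. Origin: centre of the underside.
Mind the look-alikes: they are no part of the job. What is shaped like the rack but orange or red is not meant.

How it is judged:
By the outcome, as a careful person would: the job done as asked, in the order asked, and still so for the second after the job is handed in, with the robot touching nothing.
It also fails if it takes over 61 s, if anything falls off the work surface, if the arm or the gripper's body presses on something with over 40 N, if the wrist force passes 120 N, or if a joint passes its speed limit or range.

## Working session

There is one attempt and no reset: what is moved stays moved. The work goes in short steps, Python scripts to look and compute and a shell command to move; the robot and the scene stay as the last step left them, time stands still between calls to the robot, and variables do not carry over. Pictures are saved under pics/ and viewed, and the job is handed in when it is done.

```bash
ls; mkdir -p pics; cat > h.py <<'E'
import numpy as np, cv2
from plant import manip, cams
def snap(n,tag):
    im,d=cams.camera(n); c=cams.calibration(n)
    cv2.imwrite(f'pics/{tag}.png',im[:,:,::-1]); np.savez(f'{tag}.npz',im=im,d=d,K=c['intrinsics'],T=c['T']); return im,d,c
E
python3 - <<'E'
from h import *
np.set_printoptions(precision=4,suppress=True)
s=manip.state()
for k,v in s.items(): print(k,np.array(v))
print(manip.pinch_z)
for n in ['scene','side','wrist']:
    im,d,c=snap(n,n+'0'); print(n,c)
E
```

```text
pics
time 0.0
joints [ 1.1544  0.3329 -0.0647  1.4609  0.0216  1.3499 -0.0885]
joint_velocities [ 0.0003 -0.0006 -0.0014  0.0004  0.0003  0.0011 -0.0004]
joint_efforts [ -0.0006 -62.5434   0.049  -39.1619   0.0161   0.0099   0.    ]
position [ 0.2397 -0.5768  0.2305]
tcp_rot [[ 0.9234  0.3838 -0.0006]
 [ 0.3838 -0.9234  0.0013]
 [-0.     -0.0014 -1.    ]]
wrist_force [-0.0232  0.8085  0.287 ]
torque [-0.0183 -0.0185 -0.0388]
width 0.08541755472079816
0.0187
scene {'intrinsics': array([[498.5428,   0.    , 247.8011],
       [  0.    , 498.5428, 196.1409],
       [  0.    ,   0.    ,   1.    ]]), 'T': array([[-0.8622, -0.3282,  0.3858,  1.1185],
       [ 0.506 , -0.5931,  0.6263,  0.9462],
       [ 0.0233,  0.7352,  0.6775,  1.1595],
       [ 0.    ,  0.    ,  0.    ,  1.    ]])}
side {'intrinsics': array([[372.7713,   0.    , 255.3147],
       [  0.    , 372.7713, 201.6233],
       [  0.    ,   0.    ,   1.    ]]), 'T': array([[-0.9902,  0.0954, -0.1023,  0.43  ],
       [-0.1399, -0.6814,  0.7184,  0.752 ],
       [-0.0012,  0.7256,  0.6881,  0.8374],
       [ 0.    ,  0.    ,  0.    ,  1.    ]])}
wrist {'intrinsics': array([[297.3186,   0.    , 261.2022],
       [  0.    , 297.3186, 189.4389],
       [  0.    ,   0.    ,   1.    ]]), 'T': array([[ 0.3838,  0.8725,  0.3024,  0.3178],
       [-0.9234,  0.3629,  0.1251, -0.5448],
       [-0.0006, -0.3273,  0.9449,  0.3731],
       [ 0.    ,  0.    ,  0.    ,  1.    ]])}
```

View pics/scene0.png

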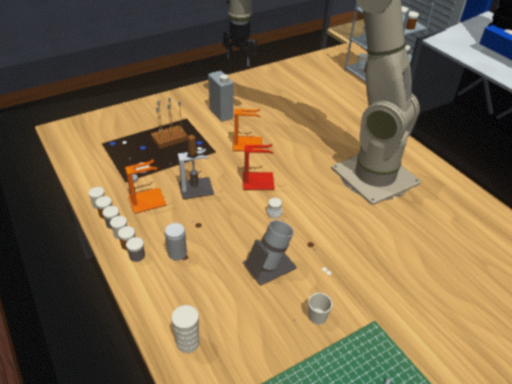

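View pics/side0.png

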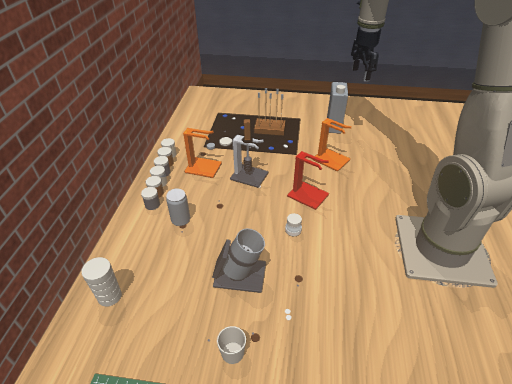

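View pics/wrist0.png

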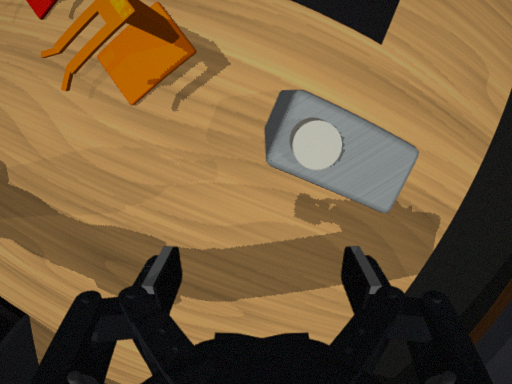

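The scene picture shows the grey rack with the brush near (193,170), the leaning pot near (275,240) on a dark holder, tin (176,240), jar (275,207) and cup (319,308). The orange and red racks are the look-alikes.

```bash
python3 - <<'E'
import numpy as np,cv2
for t,b in [('scene0',(150,120,320,300)),('side0',(160,100,320,300))]:
    im=cv2.imread(f'pics/{t}.png')[b[1]:b[3],b[0]:b[2]]
    s=min(800/im.shape[1],600/im.shape[0]); s=int(s)
    cv2.imwrite(f'pics/{t}_z.png',cv2.resize(im,None,fx=s,fy=s,interpolation=cv2.INTER_CUBIC)); print(s)
E
```

```text
3
3
```

View pics/scene0_z.png

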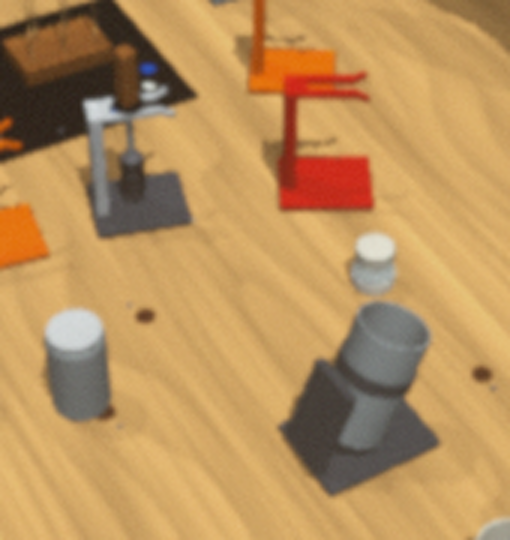

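View pics/side0_z.png

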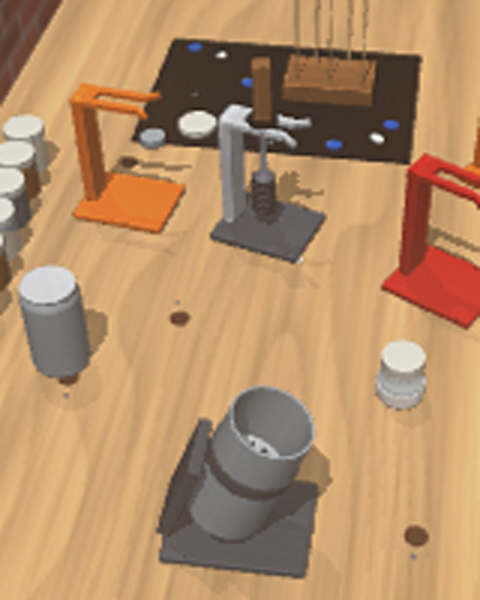

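```bash
cat >> h.py <<'E'
def cloud(tag):
    z=np.load(tag+'.npz'); d=z['d'].astype(float); K=z['K']; T=z['T']
    v,u=np.mgrid[:384,:512]
    P=np.stack([(u-K[0,2])/K[0,0]*d,-(v-K[1,2])/K[1,1]*d,-d],-1)
    W=P@T[:3,:3].T+T[:3,3]; W[d==0]=np.nan
    return z['im'],W
E
python3 - <<'E'
from h import *
np.set_printoptions(precision=4,suppress=True)
for t,pts in [('scene0',dict(brushtop=(192,137),platerack=(205,188),rackpr=(181,160),tin=(176,231),jar=(275,201),cup=(319,296),pot=(280,228),table=(230,260),table2=(300,300))),('side0',dict(brushtop=(247,121),plate=(250,175),tin=(177,194),jar=(294,219),pot=(250,240),scr=(247,248),cup=(232,332),table=(200,250)))]:
    im,W=cloud(t)
    for k,(u,v) in pts.items(): print(t,k,W[v,u], np.nanmedian(W[v-2:v+3,u-2:u+3].reshape(-1,3),0))
    print(np.isnan(W[...,0]).mean())
E
```

```text
scene0 brushtop [ 0.5991 -0.2457  0.2214] [ 0.5983 -0.2443  0.2207]
scene0 platerack [ 0.5705 -0.2276  0.0063] [ 0.5712 -0.2236  0.0097]
scene0 rackpr [ 0.6463 -0.2371  0.1524] [ 0.6435 -0.2452  0.1478]
scene0 tin [ 0.7746 -0.0011  0.1048] [ 0.7746 -0.0011  0.1046]
scene0 jar [ 0.4212 -0.0158  0.0507] [ 0.4221 -0.014   0.0535]
scene0 cup [0.5216 0.3601 0.0534] [0.5224 0.3605 0.0563]
scene0 pot [0.5144 0.1481 0.1212] [0.513  0.1454 0.1172]
scene0 table [ 0.6479  0.0918 -0.0016] [ 0.6483  0.0917 -0.0019]
scene0 table2 [ 0.5458  0.3146 -0.0035] [ 0.5463  0.3158 -0.0017]
0.031077067057291668
side0 brushtop [ 0.5973 -0.2432  0.2247] [ 0.5977 -0.2451  0.2227]
side0 plate [ 0.5904 -0.2437  0.0093] [ 0.5904 -0.2419  0.0106]
side0 tin [ 0.7699 -0.0132  0.1048] [ 0.7699 -0.0132  0.1048]
side0 jar [ 0.4247 -0.0067  0.0561] [ 0.4247 -0.0074  0.0549]
side0 pot [nan nan nan] [0.5319 0.1337 0.1067]
side0 scr [0.5387 0.1429 0.0854] [0.538  0.142  0.0841]
side0 cup [0.5403 0.3548 0.0436] [0.5402 0.3551 0.045 ]
side0 table [ 0.6839  0.099  -0.001 ] [ 0.6842  0.0994 -0.0003]
0.004150390625
```

```bash
python3 - <<'E'
from h import *
np.set_printoptions(precision=4,suppress=True)
for t in ['scene0','side0']:
    im,W=cloud(t)
    hsv=cv2.cvtColor(im,cv2.COLOR_RGB2HSV)
    near=(np.hypot(W[...,0]-.6,W[...,1]+.24)<.11)
    g=near&(hsv[...,1]<70)
    pl=g&(W[...,2]>.003)&(W[...,2]<.018)&(hsv[...,2]<120)
    r=cv2.minAreaRect(W[pl][:,:2].astype(np.float32)*1000); print(t,'plate',pl.sum(),r)
    pr=g&(W[...,2]>.138)&(W[...,2]<.156)
    r=cv2.minAreaRect(W[pr][:,:2].astype(np.float32)*1000); print('prong',pr.sum(),r,W[pr].mean(0))
    # pot holder + pot
    near=(np.hypot(W[...,0]-.54,W[...,1]-.14)<.13)&(hsv[...,1]<70)
    h=near&(W[...,2]>.002)&(W[...,2]<.02)
    print('holder',h.sum(),cv2.minAreaRect(W[h][:,:2].astype(np.float32)*1000))
    for z0 in np.arange(.02,.17,.015):
        m=near&(W[...,2]>z0)&(W[...,2]<z0+.015)
        if m.sum()>3: print(z0,m.sum(),W[m][:,:2].min(0),W[m][:,:2].max(0))
E
```

```text
scene0 plate 407 ((598.2178955078125, -243.6486053466797), (93.8560791015625, 103.88179779052734), 72.58647918701172)
prong 171 ((601.2799682617188, -249.03982543945312), (51.34254455566406, 93.31167602539062), 72.54141998291016) [ 0.6095 -0.2448  0.1481]
holder 444 ((559.5139770507812, 172.6480255126953), (98.91028594970703, 129.99319458007812), 89.24867248535156)
0.02 80 [0.5453 0.1426] [0.6276 0.2065]
0.035 125 [0.5475 0.1442] [0.6245 0.2077]
0.05 134 [0.5364 0.1447] [0.6189 0.2094]
0.06500000000000002 142 [0.534  0.1468] [0.6134 0.2072]
0.08000000000000002 134 [0.5114 0.1446] [0.6079 0.2086]
0.09500000000000001 238 [0.504 0.137] [0.6049 0.2095]
0.11000000000000003 236 [0.4965 0.1324] [0.5973 0.2079]
0.12500000000000003 215 [0.4926 0.1324] [0.5767 0.2081]
0.14 126 [0.5081 0.1327] [0.5681 0.2079]
0.15500000000000003 21 [0.5491 0.1466] [0.5636 0.1998]
side0 plate 446 ((594.3572998046875, -248.03152465820312), (93.76480102539062, 109.51248931884766), 75.54375457763672)
prong 154 ((598.3282470703125, -248.5755157470703), (45.27593994140625, 93.18415069580078), 74.10551452636719) [ 0.6014 -0.2457  0.1484]
holder 866 ((556.4964599609375, 169.46917724609375), (130.48187255859375, 99.39732360839844), 0.449095219373703)
0.02 53 [0.5314 0.1457] [0.6238 0.2041]
0.035 111 [0.528  0.1455] [0.6183 0.2052]
0.05 127 [0.5229 0.1473] [0.6125 0.2058]
0.06500000000000002 136 [0.5189 0.1388] [0.6077 0.2047]
0.08000000000000002 224 [0.5056 0.1311] [0.6026 0.2059]
0.09500000000000001 315 [0.5049 0.1304] [0.5973 0.2076]
0.11000000000000003 251 [0.4969 0.1308] [0.5916 0.2061]
0.12500000000000003 249 [0.4917 0.1314] [0.5712 0.2052]
0.14 152 [0.5029 0.1314] [0.565  0.2058]
0.15500000000000003 35 [0.5428 0.141 ] [0.5602 0.1987]
```

```bash
python3 -m jog '[[[0,0,0.06],0,0.0854],[[0.02,0.03,0.11],-0.1,0.0854],[[0.055,0.07,0.11],-0.2,0.0854],[[0.09,0.115,0.11],-0.3,0.0854],[[0.125,0.16,0.11],-0.4,0.0854],[[0.16,0.205,0.11],-0.5,0.0854],[[0.195,0.25,0.11],-0.6,0.0854],[[0.23,0.295,0.11],-0.67,0.0854],[[0.26,0.335,0.11],-0.67,0.0854],[[0.28,0.36,0.11],-0.67,0.0854],[[0.28,0.36,0.11],-0.67,0.0854],[[0.28,0.36,0.11],-0.67,0.0854]]'
python3 - <<'E'
from h import *
snap('wrist','w1')
E
```

```text
time: 1.65
position: [0.5192, -0.2178, 0.3404]
tcp_rot: [[0.962, -0.274, -0.0], [-0.274, -0.962, 0.001], [-0.001, -0.001, -1.0]]
wrist_force: [0.1, -0.5, 0.0]
width: 0.0855
```

View pics/w1.png

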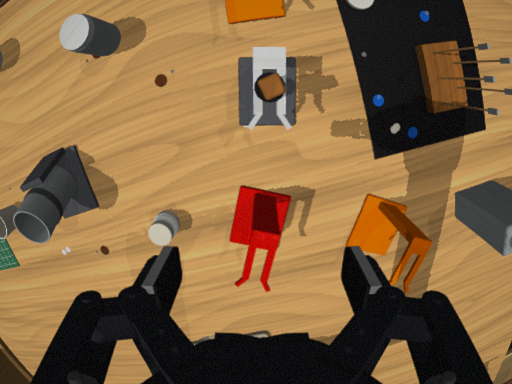

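```bash
python3 - <<'E'
import cv2
im=cv2.imread('pics/w1.png')[35:140,225:315]
cv2.imwrite('pics/w1z.png',cv2.resize(im,None,fx=5.7,fy=5.7,interpolation=cv2.INTER_NEAREST))
im=cv2.imread('pics/w1.png')[140:250,10:110]
cv2.imwrite('pics/w1p.png',cv2.resize(im,None,fx=5,fy=5,interpolation=cv2.INTER_NEAREST))
E
```

```text
(no output)
```

View pics/w1z.png

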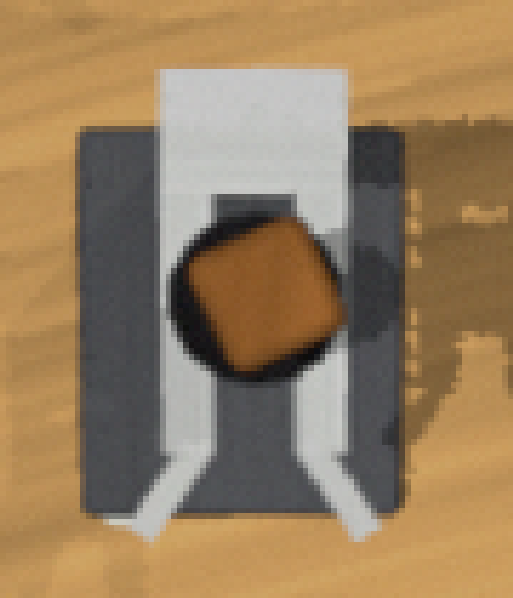

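```bash
python3 -m jog '[[[0.0,0.0,-0.03],0,0.0854],[[0.0,0.0,-0.05],0,0.0854],[[0.0,0.0,-0.05],0,0.0854]]'
python3 - <<'E'
from h import *
snap('wrist','w2')
im=cv2.imread('pics/w2.png')[0:140,200:340]
cv2.imwrite('pics/w2z.png',cv2.resize(im,None,fx=4,fy=4,interpolation=cv2.INTER_NEAREST))
E
```

```text
time: 2.08
position: [0.5177, -0.2192, 0.2893]
tcp_rot: [[0.961, -0.276, -0.003], [-0.276, -0.961, 0.001], [-0.003, -0.0, -1.0]]
wrist_force: [0.1, 0.4, -0.1]
width: 0.0853
```

View pics/w2z.png

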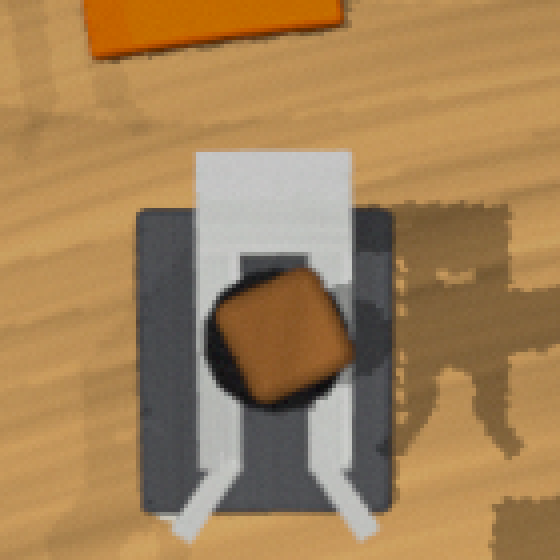

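```bash
cat >> h.py <<'E'
def wray(K,T,uv):
    uv=np.atleast_2d(uv).astype(float); a=uv-[K[0,2],K[1,2]]; r=np.hypot(a[:,0],a[:,1])+1e-9; th=r/K[0,0]
    c=np.stack([np.sin(th)*a[:,0]/r,-np.sin(th)*a[:,1]/r,-np.cos(th)],-1)
    return T[:3,3],c@T[:3,:3].T
def pray(K,T,uv):
    uv=np.atleast_2d(uv).astype(float)
    c=np.stack([(uv[:,0]-K[0,2])/K[0,0],-(uv[:,1]-K[1,2])/K[1,1],-np.ones(len(uv))],-1)
    return T[:3,3],c@T[:3,:3].T
def onz(o,d,z): return o+d*((z-o[2])/d[:,2])[:,None]
E
python3 - <<'E'
from h import *
np.set_printoptions(precision=1,suppress=True)
for t in ['w1','w2']:
    z=np.load(t+'.npz'); im=z['im']; hsv=cv2.cvtColor(im,cv2.COLOR_RGB2HSV).astype(int)
    roi=np.zeros((384,512),bool)
    roi[(35 if t=='w1' else 33):140,230:310]=1
    br=roi&(hsv[...,0]<18)&(hsv[...,1]>150)&(hsv[...,2]<185)&(hsv[...,2]>60)
    def big(m):
        n,l,s,c=cv2.connectedComponentsWithStats(m.astype(np.uint8),connectivity=4); return l==1+s[1:,4].argmax()
    lg=roi&(hsv[...,1]<40)&(hsv[...,2]>150)
    pl=roi&(hsv[...,1]<60)&(hsv[...,2]<120)&(hsv[...,2]>40)
    for n,m,h in [('handle',big(br),.224),('prong',big(lg),.15),('plate',pl,.01)]:
        c=max(cv2.findContours(m.astype(np.uint8),cv2.RETR_EXTERNAL,cv2.CHAIN_APPROX_NONE)[0],key=len)[:,0]
        P=onz(*wray(z['K'],z['T'],c),h)*1000
        r=cv2.minAreaRect(P[:,:2].astype(np.float32)); print(t,n,m.sum(),np.array(r[0]),np.array(r[1]),r[2])
    print(hsv[90 if t=='w1' else 82,268])
E
```

```text
w1 handle 492 [ 601.5 -250.9] [19.5 19.6] 8.102025985717773
w1 prong 874 [ 622.3 -256.6] [35.2 47.5] 74.28734588623047
w1 plate 2022 [ 594.5 -261.5] [ 64.1 107.3] 74.39832305908203
[ 14 174 144]
w2 handle 759 [ 602.5 -250.4] [19.7 19.5] 10.096187591552734
w2 prong 1195 [ 623.6 -256. ] [35.5 47.4] 74.13551330566406
w2 plate 2420 [ 595.7 -260.4] [ 64.7 107.7] 74.73646545410156
[ 15 180 140]
```

```bash
python3 -m jog '[[[0.028,-0.01,0],0.15,0.07],[[0.056,-0.021,0],0.3,0.06],[[0.084,-0.0315,0],0.438,0.05],[[0.0843,-0.0315,0],0.438,0.05],[[0.0843,-0.0315,0],0.438,0.05],[[0.0843,-0.0315,-0.03],0.438,0.05],[[0.0843,-0.0315,-0.06],0.438,0.05],[[0.0843,-0.0315,-0.09],0.438,0.05],[[0.0843,-0.0315,-0.118],0.438,0.05],[[0.0843,-0.0315,-0.118],0.438,0.05],[[0.0843,-0.0315,-0.118],0.438,0.05]]'
python3 - <<'E'
from h import *
snap('wrist','w3')
E
```

```text
time: 3.5
position: [0.6031, -0.2509, 0.1747]
tcp_rot: [[0.988, 0.157, 0.001], [0.157, -0.988, -0.001], [0.001, 0.001, -1.0]]
wrist_force: [-0.6, -0.8, 0.7]
width: 0.0503
```

View pics/w3.png

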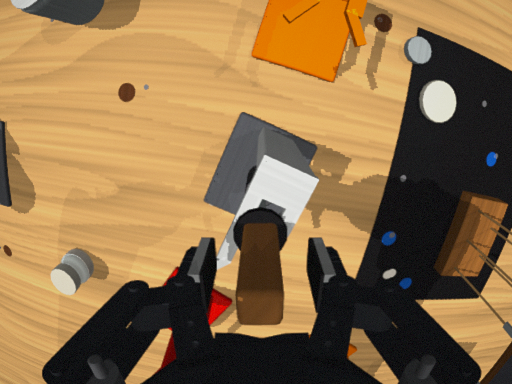

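The wrist picture shows the handle (260,270) square and centred between the pads. Closing, lifting off the fork and turning to line up with the rack.

```bash
python3 -m jog '[[[0,0,0],0,0.02],[[0,0,0],0,0.01],[[0,0,0],0,0.005],[[0,0,0],0,0.005]]' 30
python3 -m jog '[[[0,0,0.006],0,0.005],[[0,0,0.014],0,0.005],[[0,0,0.014],-0.15,0.005],[[0,0,0.014],-0.3,0.005],[[0,0,0.014],-0.431,0.005],[[0,0,0.014],-0.431,0.005],[[0,0,0.014],-0.431,0.005]]'
python3 - <<'E'
from h import *
snap('wrist','w4');snap('side','s4')
im=cv2.imread('pics/s4.png')[90:200,190:330]
cv2.imwrite('pics/s4z.png',cv2.resize(im,None,fx=5,fy=5,interpolation=cv2.INTER_CUBIC))
E
```

```text
time: 4.05
position: [0.6039, -0.2511, 0.1762]
tcp_rot: [[0.988, 0.157, 0.003], [0.157, -0.988, -0.002], [0.003, 0.002, -1.0]]
wrist_force: [-1.3, 1.0, 5.9]
width: 0.0198
time: 4.92
position: [0.6039, -0.251, 0.1904]
tcp_rot: [[0.964, -0.267, 0.002], [-0.267, -0.964, -0.003], [0.003, 0.002, -1.0]]
wrist_force: [-0.1, 0.1, -0.9]
width: 0.0195
```

View pics/w4.png

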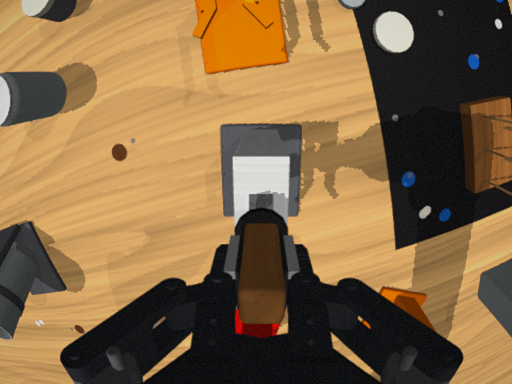

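View pics/s4z.png

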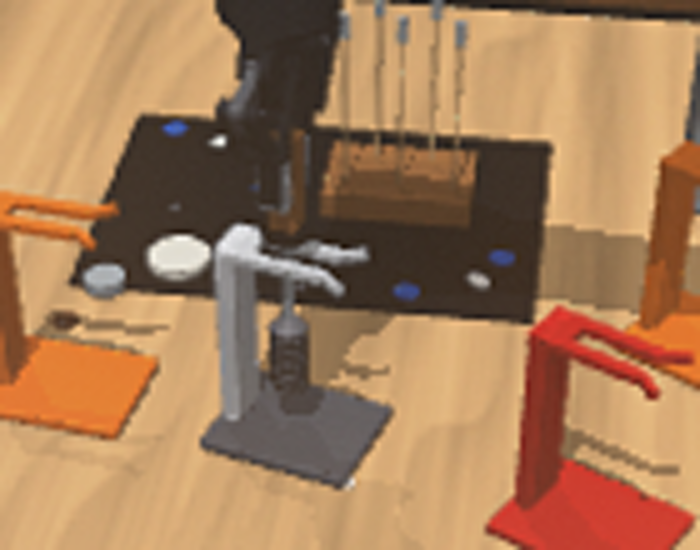

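```bash
python3 -m jog '[[[0.006,-0.0016,0],0,0.005],[[0.012,-0.0033,0],0,0.005],[[0.017,-0.0047,0],0,0.005],[[0.021,-0.0059,0],0,0.005],[[0.025,-0.007,0],0,0.005],[[0.025,-0.007,0],0,0.005]]' 20
```

```text
time: 5.78
position: [0.6284, -0.2577, 0.1898]
tcp_rot: [[0.963, -0.268, 0.0], [-0.268, -0.963, -0.002], [0.001, 0.002, -1.0]]
wrist_force: [-3.9, 2.8, -0.4]
width: 0.0196
```

```bash
python3 -m jog '[[[0.003,-0.0008,0],0,0.005],[[0.006,-0.0017,0],0,0.005],[[0.009,-0.0025,0],0,0.005],[[0.009,-0.0025,0],0,0.005]]' 
python3 - <<'E'
from h import *
snap('wrist','w5');snap('side','s5');snap('scene','c5')
for n in 'sc':
    im=cv2.imread(f'pics/{n}5.png')[90:200,190:330] if n=='s' else cv2.imread('pics/c5.png')[110:210,140:250]
    cv2.imwrite(f'pics/{n}5z.png',cv2.resize(im,None,fx=5,fy=5,interpolation=cv2.INTER_CUBIC))
E
```

```text
time: 6.28
position: [0.6366, -0.26, 0.1888]
tcp_rot: [[0.963, -0.268, -0.002], [-0.268, -0.963, -0.001], [-0.002, 0.002, -1.0]]
wrist_force: [-5.1, 1.6, -2.2]
width: 0.0198
```

View pics/c5z.png

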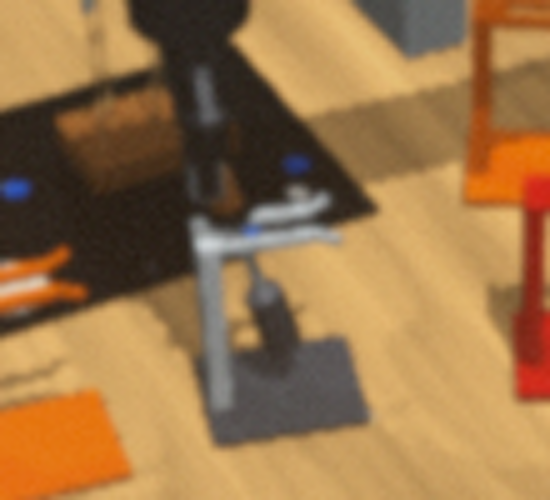

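View pics/w5.png

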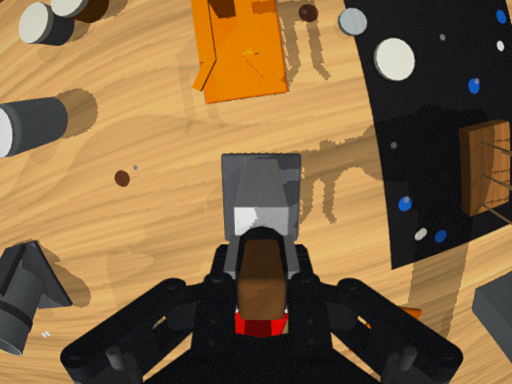

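View pics/s5z.png

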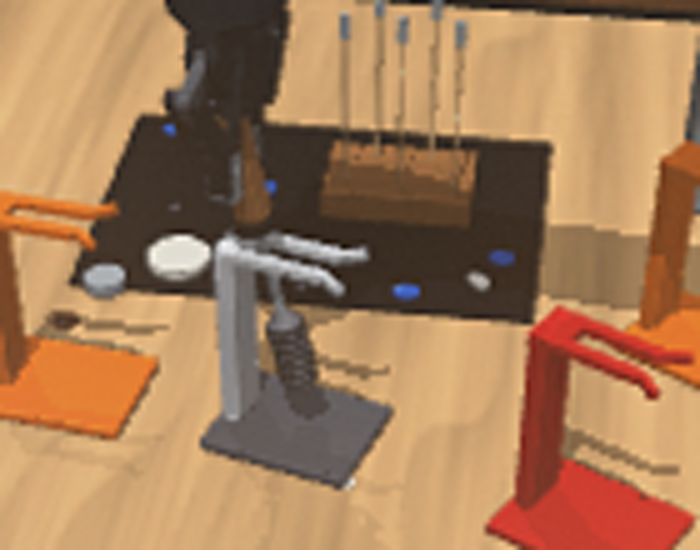

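```bash
cat > tilt.py <<'E'
import sys
from h import *
np.set_printoptions(precision=2,suppress=True)
# usage: tilt.py tag xc yc zlo zhi R u0 u1 v0 v1 : fit axis to bristle-head surface points
def head(tag,box,zr,c,R):
    im,W=cloud(tag); hsv=cv2.cvtColor(im,cv2.COLOR_RGB2HSV)
    m=np.zeros(im.shape[:2],bool); m[box[2]:box[3],box[0]:box[1]]=1
    m&=(W[...,2]>zr[0])&(W[...,2]<zr[1])&(np.hypot(W[...,0]-c[0],W[...,1]-c[1])<R)&(hsv[...,2]<130)
    return W[m],m
E
python3 - <<'E'
from tilt import *
ex=np.array([.963,-.271,0]);ey=np.array([.271,.963,0]);seat=np.array([.5987,-.2496,0])
for t,box in [('s5',(235,265,140,178)),('c5',(185,205,160,190))]:
    P,m=head(t,box,(.03,.12),(.59,-.245),.06)
    Q=(P-seat); X=Q@ex*1e3; Y=Q@ey*1e3; Z=P[:,2]*1e3
    print(t,len(P))
    for z in range(30,120,10):
        k=(Z>z)&(Z<z+10)
        if k.sum(): print(z,k.sum(),X[k].min(),X[k].max(),np.median(X[k]),np.median(Y[k]))
    k=(Z>35)&(Z<95)
    print(np.degrees(np.arctan(np.polyfit(Z[k],X[k],1)[0])),np.degrees(np.arctan(np.polyfit(Z[k],Y[k],1)[0])))
E
```

```text
s5 221
30 9 31.216976686818818 34.60648382951585 32.57669530882718 -4.111622043294301
40 17 -17.01606365427636 33.70652008386326 30.56522201103163 7.1992489230907815
50 32 -19.16098323434116 32.96111185695801 -4.634827495523781 6.962710759511589
60 29 -16.758417997662324 34.859039382297645 1.4420083881263632 7.812995365333692
70 28 -17.084477101771974 33.83691912396749 -2.9013028191293033 7.698925280755494
80 35 -14.320110851534952 33.612296726038736 0.17808574324426454 8.616650671993808
90 33 -10.475878388498586 33.868619267095305 4.754841301905009 4.522413604427052
100 23 -0.4388234284678081 33.71334554854574 30.341404755321168 0.27869792396987403
110 15 4.421604096514137 33.827329543268746 31.829769227228105 1.555958501686726
-4.110950630541686 2.3502220442164226
c5 124
30 2 -0.8721844823133877 35.52125603625314 17.324535776969878 12.541823772103559
40 10 -17.165065648106324 35.552506001404794 -2.040409605695183 11.596223916711319
50 19 -15.54375878581253 34.83472629020556 -2.515655140197536 14.992487442549507
60 19 -14.467147226657618 9.269980615031285 -3.9638820887137034 11.092600680295421
70 17 -10.316580150711468 15.077851263968974 2.1131596526589784 11.799193730848543
80 17 -9.016550549807416 14.467157701737928 1.5848842560940961 13.277268689539605
90 27 -6.395914415613286 16.77712992141491 6.571843358883432 8.413485182219688
100 9 -0.6279318609057407 12.223980609193589 7.628906611285944 6.164123090540786
110 4 8.419264136829186 12.413926920191386 11.77377350624252 4.640705679561684
5.24109666047764 -0.2088858159517407
```

```bash
python3 - <<'E'
from tilt import *
ex=np.array([.963,-.271,0]);ey=np.array([.271,.963,0]);seat=np.array([.5987,-.2496,0])
im,W=cloud('scene0'); hsv=cv2.cvtColor(im,cv2.COLOR_RGB2HSV)
m=(hsv[...,0]<6)&(hsv[...,1]>190)&(np.hypot(W[...,0]-.45,W[...,1]+.2)<.15)&(W[...,2]>.02)
Q=(W[m]-seat)*1e3; print(m.sum(),(Q@ex).min(),(Q@ex).max(),(Q@ey).min(),(Q@ey).max(),W[m].max(0),W[m].min(0))
E
python3 -m jog '[[[0.001,-0.0003,0],0,0.005],[[0.002,-0.0006,0],0,0.005],[[0.002,-0.0006,0],0,0.005]]'
```

```text
164 -259.3680070435435 -168.9141812318065 -7.648887683826152 38.8728563994899 [ 0.44 -0.15  0.15] [ 0.35 -0.21  0.02]
time: 6.8
position: [0.6379, -0.2604, 0.1884]
tcp_rot: [[0.964, -0.268, -0.004], [-0.268, -0.964, -0.001], [-0.004, 0.002, -1.0]]
wrist_force: [-5.3, 1.5, -0.1]
width: 0.02
```

```bash
python3 -m jog '[[[-0.005,0.0014,0],0,0.005],[[-0.02,0.0056,0],0,0.005],[[-0.045,0.0127,0],0,0.005],[[-0.07,0.0197,0],0,0.005],[[-0.0963,0.0271,0],0,0.005],[[-0.0963,0.0271,0],0,0.005],[[-0.0963,0.0271,0.05],0,0.005],[[-0.0963,0.0271,0.1],0,0.005],[[-0.0963,0.0271,0.14],0,0.005],[[-0.0963,0.0271,0.14],0,0.005],[[-0.0963,0.0271,0.14],0,0.005]]' 60
python3 - <<'E'
from h import *
snap('wrist','w6');snap('side','s6');snap('scene','c6')
E
```

```text
time: 8.18
position: [0.5419, -0.2333, 0.3277]
tcp_rot: [[0.964, -0.268, -0.004], [-0.268, -0.964, -0.001], [-0.004, 0.002, -1.0]]
wrist_force: [0.2, -0.2, -1.3]
width: 0.0191
```

View pics/s6.png

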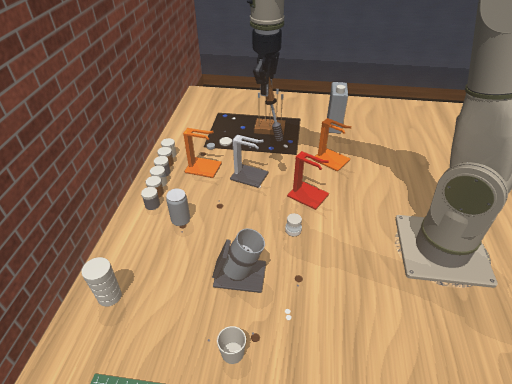

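View pics/c6.png

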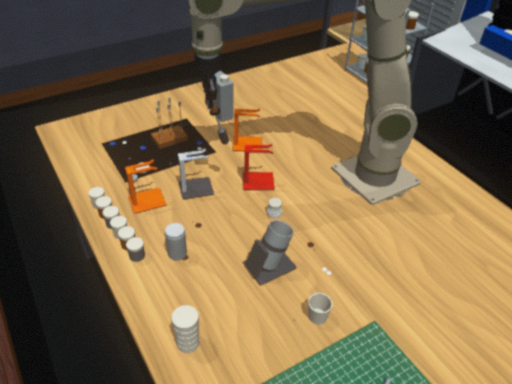

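```bash
python3 -m jog '[[[-0.008,0.023,0.01],0.17,0.005],[[-0.016,0.046,0.02],0.34,0.005],[[-0.024,0.07,0.02],0.51,0.005],[[-0.032,0.093,0.02],0.68,0.005],[[-0.041,0.116,0.02],0.85,0.005],[[-0.049,0.14,0.02],1.02,0.005],[[-0.057,0.163,0.02],1.19,0.005],[[-0.065,0.186,0.02],1.36,0.005],[[-0.074,0.21,0.02],1.53,0.005],[[-0.082,0.233,0.02],1.7,0.005],[[-0.082,0.233,0.02],1.7,0.005],[[-0.082,0.233,0.02],1.7,0.005]]'
python3 - <<'E'
from h import *
snap('wrist','w7');snap('side','s7')
E
```

```text
time: 9.82
position: [0.4594, -0.0009, 0.3466]
tcp_rot: [[0.144, 0.99, 0.0], [0.99, -0.144, -0.006], [-0.006, 0.001, -1.0]]
wrist_force: [-0.4, 0.1, -0.6]
width: 0.0193
```

View pics/w7.png

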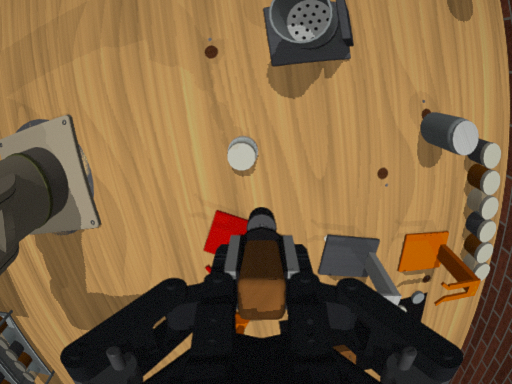

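View pics/s7.png

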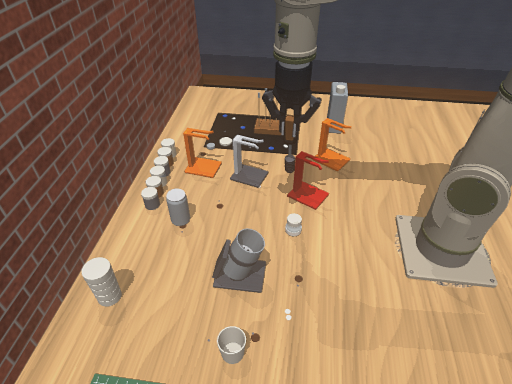

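```bash
python3 -m jog '[[[0,0.04,0],0,0.005],[[0.01,0.08,0],0,0.005],[[0.01,0.08,0],0,0.005],[[0.01,0.08,0],0,0.005]]'
python3 - <<'E'
from h import *
im,d,c=snap('wrist','w8')
i=cv2.imread('pics/w8.png')[20:180,200:400]
cv2.imwrite('pics/w8z.png',cv2.resize(i,None,fx=4,fy=3.7,interpolation=cv2.INTER_NEAREST))
E
```

```text
time: 10.42
position: [0.4697, 0.0779, 0.3463]
tcp_rot: [[0.146, 0.989, -0.001], [0.989, -0.146, -0.006], [-0.006, 0.0, -1.0]]
wrist_force: [0.3, 0.1, -0.9]
width: 0.0194
```

View pics/w8.png

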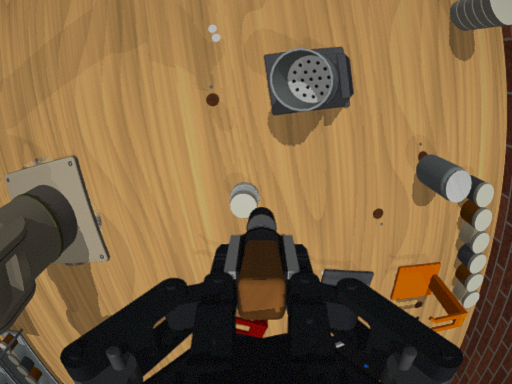

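View pics/w8z.png

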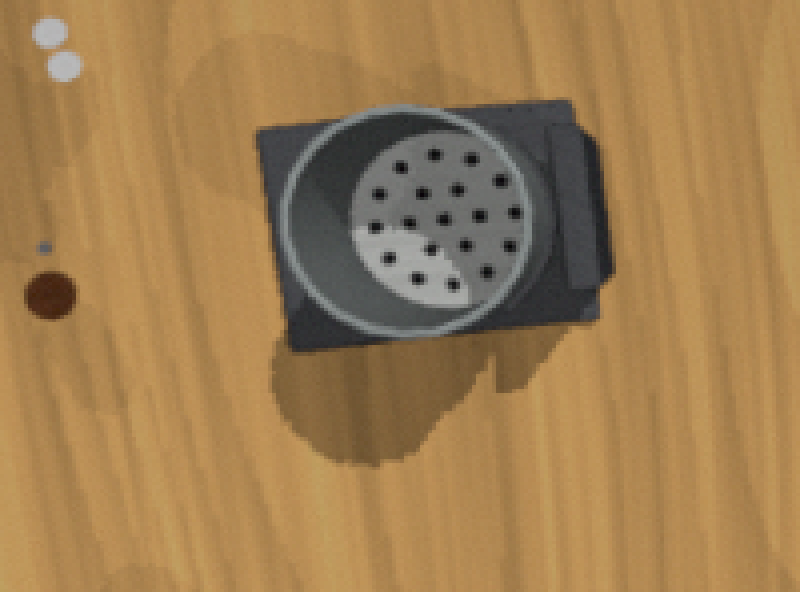

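```bash
cat >> h.py <<'E'
def wcloud(tag):
    z=np.load(tag+'.npz'); d=z['d'].astype(float)
    v,u=np.mgrid[:384,:512]
    o,r=wray(z['K'],z['T'],np.stack([u.ravel(),v.ravel()],-1))
    f=-z['T'][:3,2]; s=d.ravel()/(r@f); W=(o+r*s[:,None]).reshape(384,512,3); W[d==0]=np.nan
    return z['im'],W
E
python3 - <<'E'
from h import *
np.set_printoptions(precision=4,suppress=True)
im,W=wcloud('w8')
for n,(u,v) in dict(scr1=(315,78),scr2=(300,95),scr3=(318,95),scr4=(322,72),table=(240,100),jar=(243,206),rimL=(273,82),holder=(277,108)).items():
    print(n,W[v,u],np.nanmedian(W[v-2:v+3,u-2:u+3].reshape(-1,3),0))
print(np.round(W[80,262:350:2]*1000).tolist())
E
```

```text
scr1 [0.5551 0.1669 0.0893] [0.5551 0.1669 0.0888]
scr2 [0.533  0.146  0.0814] [0.533  0.146  0.0806]
scr3 [0.5561 0.1436 0.0897] [0.5561 0.1436 0.0894]
scr4 [0.5652 0.174  0.0913] [0.565  0.174  0.0926]
table [ 0.4454  0.1483 -0.0014] [ 0.4454  0.1483 -0.0001]
jar [ 0.4273 -0.0129  0.055 ] [ 0.4273 -0.0129  0.0549]
rimL [0.4971 0.1675 0.1317] [0.4971 0.1675 0.1316]
holder [0.5025 0.1272 0.0106] [0.5025 0.1272 0.0103]
[[486.0, 175.0, -2.0], [489.0, 175.0, -0.0], [492.0, 174.0, 1.0], [495.0, 174.0, 9.0], [494.0, 170.0, 136.0], [496.0, 170.0, 133.0], [499.0, 170.0, 127.0], [501.0, 170.0, 121.0], [504.0, 170.0, 113.0], [507.0, 169.0, 106.0], [510.0, 169.0, 98.0], [514.0, 169.0, 87.0], [518.0, 169.0, 74.0], [520.0, 169.0, 77.0], [523.0, 168.0, 76.0], [525.0, 168.0, 79.0], [528.0, 167.0, 80.0], [531.0, 167.0, 79.0], [533.0, 167.0, 81.0], [536.0, 167.0, 81.0], [538.0, 166.0, 83.0], [541.0, 166.0, 84.0], [543.0, 166.0, 86.0], [546.0, 165.0, 86.0], [548.0, 165.0, 87.0], [551.0, 165.0, 88.0], [554.0, 164.0, 88.0], [556.0, 164.0, 89.0], [559.0, 164.0, 90.0], [561.0, 164.0, 90.0], [564.0, 163.0, 92.0], [566.0, 163.0, 92.0], [568.0, 163.0, 95.0], [571.0, 162.0, 95.0], [559.0, 162.0, 158.0], [561.0, 162.0, 159.0], [566.0, 162.0, 149.0], [576.0, 162.0, 120.0], [578.0, 161.0, 121.0], [585.0, 161.0, 104.0], [587.0, 161.0, 107.0], [590.0, 161.0, 106.0], [592.0, 160.0, 108.0], [595.0, 160.0, 109.0]]
```

```bash
python3 - <<'E'
from h import *
from scipy.optimize import least_squares
np.set_printoptions(precision=4,suppress=True)
im,W=wcloud('w8')
hsv=cv2.cvtColor(im,cv2.COLOR_RGB2HSV)
# rim: high points of pot ring found by depth: foreground points with z>.125
m=np.zeros((384,512),bool); m[40:115,262:340]=1
q=m&(W[...,2]>.125)
P=W[q]; print(len(P))
def ax(t,psi): return np.array([-np.sin(t)*np.cos(psi),-np.sin(t)*np.sin(psi),np.cos(t)])
# rim pixels: outer contour of mask -> rays onto mouth plane
mm=np.zeros((384,512),np.uint8)
# outer boundary of pot mouth: rim is brighter than surroundings
g=im.mean(2); sat=hsv[...,1]
rim=m&(g>118)&(sat<60)
n,l,s,c=cv2.connectedComponentsWithStats(rim.astype(np.uint8)); print(s[:,:],c)
cv2.imwrite('pics/rim.png',cv2.resize((rim*255).astype(np.uint8)[20:180,200:400],None,fx=4,fy=3.7,interpolation=cv2.INTER_NEAREST))
v,u=np.nonzero(l==1+s[1:,2].argmax()); z=np.load('w8.npz'); o,d=wray(z['K'],z['T'],np.stack([u,v],-1))
def f(p):
    a=ax(p[3],p[2]); M=np.array([p[0],p[1],.1475]); t=((M-o)@a)/(d@a); X=o+d*t[:,None]-M
    return np.linalg.norm(X,axis=1)-.0355
for fixt in (1,0):
    r=least_squares((lambda p:f([p[0],p[1],p[2],np.radians(20)])) if fixt else f,[.528,.169,0,np.radians(20)],loss='soft_l1',f_scale=.001); print(r.x,np.degrees(r.x[2:]),np.std(r.fun),len(u))
# screen plane
k=np.zeros_like(m); k[62:103,285:326]=1
hull=(W[...,2]>.07)&(W[...,2]<.098)&k&(g>95)
S=W[hull]; A=np.c_[S[:,:2],np.ones(len(S))]; 
co=least_squares(lambda c:A@c-S[:,2],[.36,0,0],loss='soft_l1',f_scale=.001).x; nn=np.array([-co[0],-co[1],1]); nn/=np.linalg.norm(nn); print('screen',co,nn,np.degrees(np.arccos(nn[2])),np.degrees(np.arctan2(-nn[1],-nn[0])),len(S))
a=ax(np.radians(20),0); M=np.array([.5278,.168,.1475]); zz=(S-M)@a+.125; print('screen z in pot',np.median(zz),zz.std())
E
```

```text
878
[[     0      0    512    384 195798]
 [   270     48     63     63    339]
 [   289     59     13     19     79]
 [   302     58      1      1      1]
 [   302     66      2      1      2]
 [   288     78     30     25    389]] [[255.31   191.9463]
 [301.8791  78.7729]
 [295.4557  68.2532]
 [302.      58.    ]
 [302.5     66.    ]
 [302.2365  91.1105]]
[ 0.5276  0.1668 -0.0508  0.3491] [-2.9114 20.    ] 0.0006313989943428585 339
[ 0.5274  0.1668 -0.0242  0.3843] [-1.3892 22.0177] 0.0006457432176572319 339
screen [ 0.3659  0.0011 -0.1145] [-0.3436 -0.001   0.9391] 20.099326325485173 0.16500141503243357 1176
screen z in pot 0.06048191202891495 0.001036459263681292
```

View pics/rim.png

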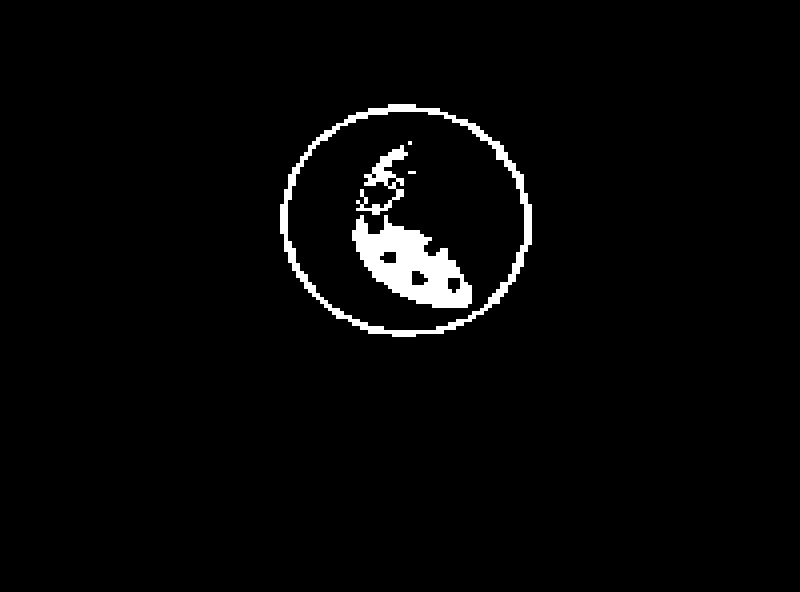

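```bash
python3 -m jog '[[[-0.002,0.009,0],0.172,0.005],[[-0.004,0.018,0],0.343,0.005],[[-0.006,0.027,0],0.515,0.005],[[-0.008,0.036,0],0.687,0.005],[[-0.01,0.045,0],0.859,0.005],[[-0.012,0.054,0],1.03,0.005],[[-0.013,0.063,0],1.202,0.005],[[-0.013,0.072,0],1.374,0.005],[[-0.013,0.081,0],1.545,0.005],[[-0.013,0.09,0],1.717,0.005],[[-0.013,0.09,0],1.717,0.005],[[-0.013,0.09,0],1.717,0.005]]'
python3 - <<'E'
from h import *
snap('wrist','w9');snap('side','s9');snap('scene','c9')
i=cv2.imread('pics/s9.png')[110:300,170:340]
cv2.imwrite('pics/s9z.png',cv2.resize(i,None,fx=3,fy=3,interpolation=cv2.INTER_CUBIC))
E
```

```text
time: 11.98
position: [0.4569, 0.1665, 0.3463]
tcp_rot: [[-1.0, 0.006, 0.006], [0.006, 1.0, 0.0], [-0.006, 0.0, -1.0]]
wrist_force: [0.8, 0.1, -0.5]
width: 0.019
```

View pics/s9z.png

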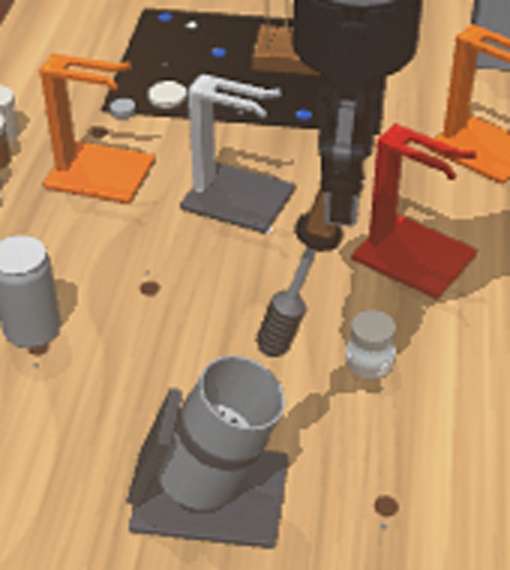

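View pics/w9.png

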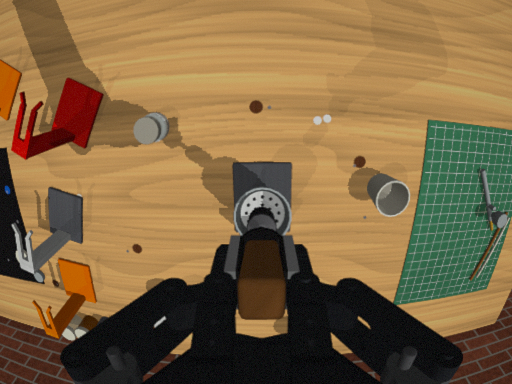

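View pics/c9.png

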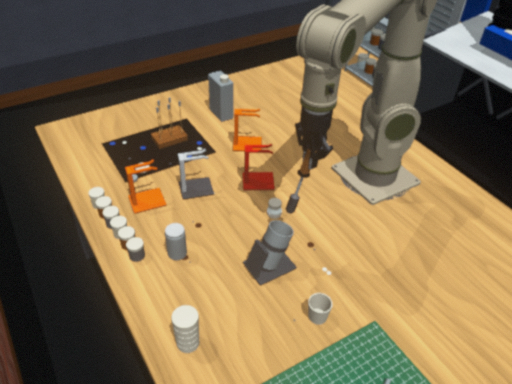

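Brush is held leaning like the pot, in line with it (side view: head at (280,325) in the zoom, mouth at (240,390)). Measuring tilt and tip.

```bash
cat > axis.py <<'E'
from h import *
import sys
np.set_printoptions(precision=4,suppress=True)
def run(tags, tip, win=.05):
  for t in tags:
    im,W=cloud(t); hsv=cv2.cvtColor(im,cv2.COLOR_RGB2HSV)
    m=(np.linalg.norm(W-np.array(tip),axis=-1)<win+.1)&(W[...,2]>tip[2]-.02)&(np.hypot(W[...,0]-tip[0]+.02,W[...,1]-tip[1])<win)&(W[...,2]<tip[2]+.11)
    n,l,s,c=cv2.connectedComponentsWithStats(m.astype(np.uint8)); m=l==1+s[1:,4].argmax()
    v,u=np.nonzero(m); P=W[m]
    # silhouette midline in the image: head rows
    z=np.load(t+'.npz'); C=z['T'][:3,3]
    print(t,len(P),'z',P[:,2].min(),P[:,2].max())
    # push visible surface point back by radius along view ray (mean, horizontally perpendicular): head part
    zs=P[:,2]; 
    h=(zs<tip[2]+.052)&(zs>tip[2]+.004)
    A=np.c_[zs[h]-tip[2],np.ones(h.sum())]
    cx=np.linalg.lstsq(A,P[h][:,0],rcond=None)[0]; cy=np.linalg.lstsq(A,P[h][:,1],rcond=None)[0]
    print(' head slope x,y deg',np.degrees(np.arctan(cx[0])),np.degrees(np.arctan(cy[0])),'at tip',cx[1],cy[1])
    # whole: centroid of shaft vs head
    sh=(zs>tip[2]+.062)&(zs<tip[2]+.11)
    print(' shaft mean',P[sh].mean(0),sh.sum(),' head mean',P[h].mean(0))
E
python3 - <<'E'
from axis import *
run(['s9','c9'],[.5145,.167,.2075])
E
```

```text
s9 304 z 0.20323053241224387 0.3103854226669376
 head slope x,y deg -14.409643343217228 -5.9806393107947455 at tip 0.5025038930088935 0.17792662007027119
 shaft mean [0.4797 0.1691 0.2906] 55  head mean [0.4945 0.1747 0.2386]
c9 242 z 0.19952617714716325 0.3150534551913531
 head slope x,y deg -16.423582283362048 -2.9926198707824003 at tip 0.5110630722166571 0.17582798166323718
 shaft mean [0.4829 0.1701 0.2932] 46  head mean [0.5024 0.1743 0.2367]
```

```bash
cat > axis2.py <<'E'
from h import *
np.set_printoptions(precision=4,suppress=True)
def axis(tags,tip,zcut=.125,save=False,grow=.045):
  pl=[]
  for t in tags:
    im,W=cloud(t); z=np.load(t+'.npz'); K,T=z['K'],z['T']
    m=(np.hypot(W[...,0]-tip[0]+.02,W[...,1]-tip[1])<grow)&(W[...,2]>tip[2]-.02)&(W[...,2]<tip[2]+zcut-.02)
    n,l,s,c=cv2.connectedComponentsWithStats(m.astype(np.uint8)); m=l==1+s[1:,4].argmax()
    mid=[]
    for v in np.unique(np.nonzero(m)[0]):
        u=np.nonzero(m[v])[0]; mid.append((u.mean(),v,u.max()-u.min()+1))
    mid=np.array(mid); k=slice(2,-2); mid=mid[2:-2] if True else mid
    # axis fit, dropping partial rows at head end: PCA line on midpoints
    c=np.polyfit(mid[:,1],mid[:,0],1); res=mid[:,0]-np.polyval(c,mid[:,1])
    for _ in range(3):
        g=abs(res)<max(.5,1.5*np.std(res)); c=np.polyfit(mid[g,1],mid[g,0],1); res=mid[:,0]-np.polyval(c,mid[:,1])
    v0,v1=mid[0,1],mid[-1,1]
    o,d=pray(K,T,[(np.polyval(c,v0),v0),(np.polyval(c,v1),v1)])
    nrm=np.cross(d[0],d[1]); nrm/=np.linalg.norm(nrm); pl.append((nrm,o))
    print(t,'rows',v0,v1,'std',res[g].std(),'widths',mid[:,2].astype(int).tolist())
  a=np.cross(pl[0][0],pl[1][0]); a/=np.linalg.norm(a); a*=np.sign(a[2])
  A=np.array([pl[0][0],pl[1][0],[0,0,1]]); b=[pl[0][0]@pl[0][1],pl[1][0]@pl[1][1],tip[2]]
  p=np.linalg.solve(A,b)
  print('dir',a,'tilt x,y deg',np.degrees(np.arctan(-a[0]/a[2])),np.degrees(np.arctan(a[1]/a[2])),'point at z',p)
  return a,p
E
python3 - <<'E'
from axis2 import *
axis(['s9','c9'],[.5145,.167,.2075])
E
```

```text
s9 rows 194.0 226.0 std 0.3497764996302578 widths [4, 4, 4, 4, 4, 4, 4, 4, 4, 4, 4, 4, 4, 8, 9, 10, 12, 12, 12, 13, 13, 13, 13, 13, 13, 12, 13, 13, 12, 12, 11, 11, 9]
c9 rows 179.0 211.0 std 0.27344538774578375 widths [3, 4, 3, 3, 3, 3, 4, 3, 3, 4, 3, 3, 3, 3, 3, 6, 8, 9, 10, 11, 10, 11, 11, 11, 11, 10, 11, 10, 10, 11, 10, 9, 9]
dir [-0.2475  0.0073  0.9689] tilt x,y deg 14.332400113675666 0.4294325707544101 point at z [0.5006 0.1658 0.2075]
```

```bash
python3 -m jog '[[[0.05,0,0],0,0.005],[[0.103,0,0],0,0.005],[[0.103,0,0],0,0.005],[[0.103,0,-0.03],0,0.005],[[0.103,0,-0.068],0,0.005],[[0.103,0,-0.068],0,0.005],[[0.092,0,-0.068],0,0.005],[[0.085,0,-0.068],0,0.005],[[0.08,0,-0.068],0,0.005],[[0.08,0,-0.068],0,0.005]]' 20
python3 -m jog '[[[-0.004,0,0],0,0.005],[[-0.008,0,0],0,0.005],[[-0.011,0,0],0,0.005],[[-0.011,0,0],0,0.005]]' 20
```

```text
time: 13.38
position: [0.5366, 0.167, 0.2791]
tcp_rot: [[-1.0, 0.003, 0.007], [0.003, 1.0, -0.0], [-0.007, -0.0, -1.0]]
wrist_force: [1.0, 0.6, -1.8]
width: 0.0193
time: 13.88
position: [0.5257, 0.167, 0.2793]
tcp_rot: [[-1.0, 0.004, 0.008], [0.004, 1.0, -0.0], [-0.008, -0.0, -1.0]]
wrist_force: [2.8, 0.4, 0.1]
width: 0.0196
```

```bash
python3 -m jog '[[[-0.003,0,0],0,0.005],[[-0.005,0,0],0,0.005],[[-0.005,0,0],0,0.005],[[0.015,0,0],0,0.005],[[0.015,0,0.04],0,0.005],[[0.015,0,0.08],0,0.005],[[-0.02,0,0.08],0,0.005],[[-0.065,0,0.08],0,0.005],[[-0.065,0,0.08],0,0.005],[[-0.065,0,0.08],0,0.005]]'
python3 - <<'E'
from axis2 import *
snap('side','s10');snap('scene','c10')
p=manip.state()['position']; tip=[p[0]+.05,p[1],p[2]+.0187-.16]
axis(['s10','c10'],tip); print(p)
E
```

```text
time: 15.12
position: [0.4604, 0.1668, 0.3592]
tcp_rot: [[-1.0, 0.004, 0.007], [0.004, 1.0, -0.001], [-0.007, -0.001, -1.0]]
wrist_force: [0.5, -1.5, -0.8]
width: 0.0192
s10 rows 190.0 221.0 std 0.5162246653020173 widths [4, 4, 4, 4, 4, 4, 4, 4, 4, 4, 4, 8, 9, 10, 11, 12, 13, 14, 14, 14, 13, 14, 13, 14, 13, 14, 13, 13, 12, 11, 10, 10]
c10 rows 177.0 209.0 std 0.23469365735589057 widths [3, 3, 3, 3, 4, 3, 4, 3, 3, 3, 3, 4, 3, 4, 6, 7, 9, 10, 11, 11, 11, 11, 11, 11, 11, 10, 11, 10, 11, 11, 10, 10, 8]
dir [-0.3125  0.0035  0.9499] tilt x,y deg 18.21059677785686 0.21244806886157874 point at z [0.5179 0.166  0.2176]
[0.461  0.1667 0.3589]
```

```bash
sed -i "s/mid=mid\[2:-2\] if True else mid/w=mid[:,2]; W0=np.median(w[-14:-6]); mid=mid[((w<=4)|(w>=W0-1))\&(np.arange(len(w))<len(w)-6)]/" axis2.py; python3 - <<'E'
from axis2 import *
axis(['s9','c9'],[.5145,.167,.2075])
axis(['s10','c10'],[.511,.1667,.2176])
E
```

```text
s9 rows 192.0 222.0 std 0.2744258066169557 widths [1, 4, 4, 4, 4, 4, 4, 4, 4, 4, 4, 4, 4, 4, 4, 12, 12, 12, 13, 13, 13, 13, 13, 13, 12, 13, 13, 12]
c9 rows 177.0 207.0 std 0.2067110517554261 widths [1, 2, 3, 4, 3, 3, 3, 3, 4, 3, 3, 4, 3, 3, 3, 3, 3, 10, 11, 10, 11, 11, 11, 11, 10, 11, 10, 10]
dir [-0.2561  0.0011  0.9666] tilt x,y deg 14.841272172704489 0.0650734106299568 point at z [0.5012 0.1663 0.2075]
s10 rows 188.0 217.0 std 0.19888003492959036 widths [4, 4, 4, 4, 4, 4, 4, 4, 4, 4, 4, 4, 12, 13, 14, 14, 14, 13, 14, 13, 14, 13, 14, 13, 13]
c10 rows 175.0 205.0 std 0.20994489810904438 widths [1, 1, 3, 3, 3, 3, 4, 3, 4, 3, 3, 3, 3, 4, 3, 4, 10, 11, 11, 11, 11, 11, 11, 11, 10, 11, 10, 11]
dir [-0.328  -0.0043  0.9447] tilt x,y deg 19.145325619505833 -0.2619839166789699 point at z [0.5189 0.1664 0.2176]
```

```bash
python3 -m jog '[[[-0.016,0.0006,0],0,0.005],[[-0.016,0.0006,0],0,0.005],[[-0.016,0.0006,0],0,0.005]]' 60
python3 - <<'E'
from h import *
snap('side','s11'); print(manip.state()['wrist_force'],manip.state()['position'])
i=cv2.imread('pics/s11.png')[130:300,190:330]
cv2.imwrite('pics/s11z.png',cv2.resize(i,None,fx=3.5,fy=3.5,interpolation=cv2.INTER_CUBIC))
E
```

```text
time: 15.6
position: [0.4455, 0.1672, 0.3588]
tcp_rot: [[-1.0, 0.004, 0.006], [0.004, 1.0, 0.0], [-0.006, 0.0, -1.0]]
wrist_force: [0.6, -1.0, -0.6]
width: 0.0191
[-0.2802602  -0.4471549  -0.36902148] [0.4454923  0.16716921 0.35875537]
```

View pics/s11z.png

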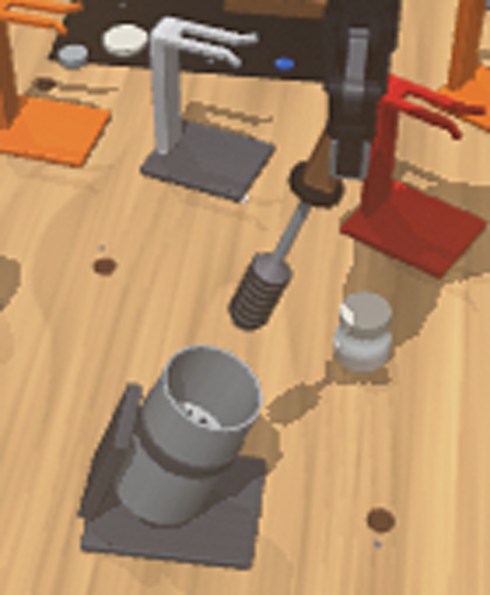

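```bash
python3 -m jog '[[[0.0103,0.0003,-0.0282],0,0.005],[[0.0205,0.0003,-0.0564],0,0.005],[[0.0274,0.0003,-0.0752],0,0.005],[[0.0342,0.0003,-0.094],0,0.005],[[0.0393,0.0003,-0.1081],0,0.005],[[0.0393,0.0003,-0.1081],0,0.005]]'
python3 - <<'E'
from h import *
for k in range(1): pass
snap('side','s12');snap('wrist','w12'); print(manip.state()['wrist_force'],manip.state()['torque'],manip.state()['position'])
i=cv2.imread('pics/s12.png')[130:300,190:330]
cv2.imwrite('pics/s12z.png',cv2.resize(i,None,fx=3.5,fy=3.5,interpolation=cv2.INTER_CUBIC))
i=cv2.imread('pics/w12.png')[120:330,170:350]
cv2.imwrite('pics/w12z.png',cv2.resize(i,None,fx=2.8,fy=2.8,interpolation=cv2.INTER_CUBIC))
E
```

```text
time: 16.4
position: [0.4847, 0.1673, 0.2498]
tcp_rot: [[-1.0, 0.004, 0.004], [0.004, 1.0, 0.001], [-0.004, 0.001, -1.0]]
wrist_force: [0.3, 0.2, -0.6]
width: 0.0195
[ 0.37074932 -0.33488331 -0.58501344] [ 0.01308165  0.06604076 -0.0240746 ] [0.48491799 0.16773258 0.25117455]
```

View pics/s12z.png

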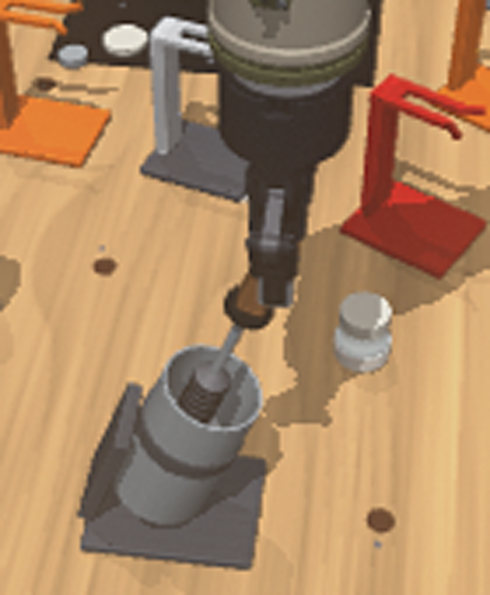

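View pics/w12z.png

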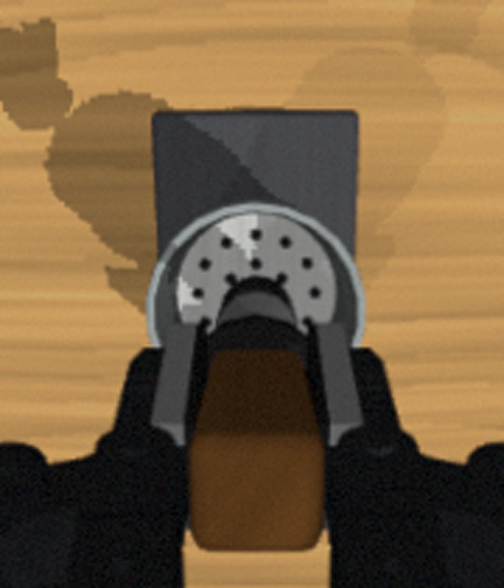

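```bash
python3 - <<'E'
from h import *
np.set_printoptions(precision=4,suppress=True)
from scipy.optimize import least_squares
# side camera: rim of pot from s10 (unobstructed): bright thin rim? use depth: outer silhouette of top
im,W=cloud('s12'); z=np.load('s12.npz')
a=np.array([-.342,0,.94]); M=np.array([.5276,.168,.1475])
s=(W-M)@a; r=np.linalg.norm((W-M)-s[...,None]*a,axis=-1)
# rim points
rim=(abs(s)<.006)&(r>.031)&(r<.042)
P=W[rim]-M; e1=np.array([.94,0,.342]); e2=np.array([0,1,0])
X=P@e1;Y=P@e2
f=least_squares(lambda p:np.hypot(X-p[0],Y-p[1])-p[2],[0,0,.036],loss='soft_l1',f_scale=.001); print('rim ctr (e1,y,R)',f.x,rim.sum())
# brush above mouth
b=(s>.003)&(s<.06)&(r<.03)
Q=W[b]-M; v,u=np.nonzero(b)
for lo in np.arange(.003,.06,.008):
    k=(s[b]>lo)&(s[b]<lo+.008)
    if k.sum()>2:
        x=Q[k]@e1; print(round(lo,3),k.sum(),'e1 mid',(x.min()+x.max())/2,'range',x.min(),x.max(),'y',(Q[k][:,1]).min(),(Q[k][:,1]).max())
E
```

```text
rim ctr (e1,y,R) [-0.0021  0.0004  0.0352] 183
0.003 30 e1 mid 0.0018199564661026124 range -0.011350454081788681 0.014990367013993906 y -0.005948962455648438 0.01213090849031298
0.011 52 e1 mid 0.0006461246643638362 range -0.01025629721958446 0.011548546548312132 y -0.010294692828414415 0.012661491198354607
0.019 10 e1 mid 0.001466494313435053 range -0.0024196880182145264 0.005352676645084632 y 0.0007536349278741972 0.005089176890722663
0.027 9 e1 mid 0.0026422714540560283 range -0.0005871861392014076 0.005871729047313464 y -0.0011222462319984972 0.004226398095321465
0.035 7 e1 mid 0.0028708635399123136 range -4.923211440986318e-05 0.0057909591942344905 y 0.00014618937505786467 0.0036310688652597956
0.043 7 e1 mid 0.0019886637835647733 range -0.001748373323836142 0.005725700890965689 y -0.0011298489142946566 0.004487449498736501
0.051 8 e1 mid 0.002517844375684956 range -0.001057766702032138 0.00609345545340205 y -0.000551438725978487 0.003655506438839301
```

```bash
python3 -m jog '[[[-0.003,0,0],0,0.005],[[0.0004,0,-0.0094],0,0.005],[[0.0032,0,-0.0169],0,0.005],[[0.0032,0,-0.0169],0,0.005]]'
for i in 1; do python3 -c "
from h import *
print(manip.state()['wrist_force'],manip.state()['position'])"; done
```

```text
time: 17.0
position: [0.4879, 0.1675, 0.2333]
tcp_rot: [[-1.0, 0.004, 0.005], [0.004, 1.0, 0.001], [-0.005, 0.001, -1.0]]
wrist_force: [-0.1, 0.2, -0.2]
width: 0.0195
[-0.0994929   0.23775264 -0.20559563] [0.48791301 0.16745141 0.23334552]
```

```bash
python3 -m jog '[[[0.0014,0,-0.0038],0,0.005],[[0.0014,0,-0.0038],0,0.005]]'; python3 -m jog '[[[0.0007,0,-0.0019],0,0.005],[[0.0007,0,-0.0019],0,0.005]]'
```

```text
time: 17.25
position: [0.4893, 0.1674, 0.2292]
tcp_rot: [[-1.0, 0.004, 0.004], [0.004, 1.0, 0.001], [-0.004, 0.001, -1.0]]
wrist_force: [-0.2, 0.6, -1.1]
width: 0.0196
time: 17.5
position: [0.49, 0.1674, 0.2273]
tcp_rot: [[-1.0, 0.004, 0.004], [0.004, 1.0, 0.001], [-0.004, 0.001, -1.0]]
wrist_force: [0.6, -0.0, -0.9]
width: 0.0188
```

```bash
python3 -m jog '[[[0.0007,0,-0.0019],0,0.005],[[0.0007,0,-0.0019],0,0.005]]'
```

```text
time: 17.75
position: [0.4908, 0.1674, 0.2254]
tcp_rot: [[-1.0, 0.004, 0.004], [0.004, 1.0, 0.001], [-0.004, 0.001, -1.0]]
wrist_force: [-0.5, -0.5, 0.2]
width: 0.0195
```

```bash
python3 -m jog '[[[0.0007,0,-0.0019],0,0.005],[[0.0007,0,-0.0019],0,0.005]]'; python3 -c "
from h import *
cams.camera('side'); print(manip.state()['wrist_force'])
cams.camera('side'); print(manip.state()['wrist_force'])"
```

```text
time: 18.0
position: [0.4915, 0.1674, 0.2235]
tcp_rot: [[-1.0, 0.004, 0.004], [0.004, 1.0, 0.001], [-0.004, 0.001, -1.0]]
wrist_force: [-0.5, -0.0, 2.2]
width: 0.0196
[-0.3761823  -0.06522137  2.68386824]
[-0.94751403 -0.25467017  2.44886222]
```

```bash
python3 -m jog '[[[-0.0034,0,0.0094],0,0.005],[[-0.0082,0,0.0226],0,0.005],[[-0.0137,0,0.0376],0,0.005],[[-0.0191,0,0.0526],0,0.005],[[-0.0219,0,0.0601],0,0.005],[[-0.0219,0,0.0601],0,0.005],[[-0.0219,0,0.0601],0,0.005]]'
python3 - <<'E'
from axis2 import *
snap('side','s13');snap('scene','c13'); p=manip.state()['position']; print(p,manip.state()['wrist_force'])
tip=[p[0]+.056,p[1],p[2]+.0187-.158]
axis(['s13','c13'],[tip[0],tip[1],tip[2]+.035],zcut=.1)
for n,b in [('s13',(130,300,190,330)),('c13',(150,290,220,330))]:
    i=cv2.imread(f'pics/{n}.png')[b[0]:b[1],b[2]:b[3]]
    cv2.imwrite(f'pics/{n}z.png',cv2.resize(i,None,fx=3.5,fy=3.5,interpolation=cv2.INTER_CUBIC))
# tip measure
a=np.array([-.342,0,.94]); M=np.array([.5266,.168,.1475])
for n in ['s13','c13']:
    im,W=cloud(n); s=(W-M)@a; r=np.linalg.norm((W-M)-s[...,None]*a,axis=-1)
    b=(r<.022)&(s>-.03)&(s<.05); e1=(W-M)@np.array([.94,0,.342]); 
    for lo in np.arange(-.016,.05,.008):
        k=b&(s>lo)&(s<lo+.008); 
        if k.sum()>2: print(n,round(lo,3),k.sum(),e1[k].min(),e1[k].max(),(W[k]-M)[:,1].min(),(W[k]-M)[:,1].max())
E
```

```text
time: 18.98
position: [0.4695, 0.1673, 0.2832]
tcp_rot: [[-1.0, 0.004, 0.004], [0.004, 1.0, 0.001], [-0.004, 0.001, -1.0]]
wrist_force: [-0.3, -0.1, -1.5]
width: 0.0191
[0.4695 0.1673 0.2831] [ 0.1508 -0.1273 -1.1094]
s13 rows 213.0 235.0 std 0.25663901755060875 widths [3, 4, 4, 4, 4, 4, 4, 3, 4, 4, 4, 12, 12, 13, 13, 13, 13, 13]
c13 rows 197.0 221.0 std 0.22095070540239345 widths [3, 3, 3, 3, 4, 3, 3, 3, 3, 3, 3, 4, 3, 4, 2, 4, 10, 10, 11, 10, 11, 11]
dir [-0.3249  0.0014  0.9458] tilt x,y deg 18.958905489768377 0.08291217595149403 point at z [0.5145 0.1668 0.1788]
s13 0.0 23 -0.012285824021185778 0.011779244928822595 -0.0019200760656743199 0.012526077138483555
s13 0.008 23 -0.012616482570292555 0.0120688979328837 -0.001560591751737811 0.013049881745154673
s13 0.016 26 -0.012509528763579258 0.011833790713395236 -0.00431717079825697 0.01346240278210356
s13 0.024 24 -0.012551570103328335 0.012636027797072092 -0.0008585282566445362 0.01349198635641094
s13 0.032 28 -0.012723189813737722 0.012780459512174533 -0.0011046944906055456 0.013087320899782623
s13 0.04 38 -0.012299653289679852 0.
[... 245 characters left out ...]
449236434163
c13 0.0 24 -0.006307771070651253 0.015339243900572225 -0.010450523560763675 0.01604791960282384
c13 0.008 24 -0.005971374298514935 0.016612240213351462 -0.006758628294046026 0.01441747806346097
c13 0.016 25 -0.006625430246709793 0.015507372787857078 -0.009550197535808297 0.014684631300533019
c13 0.024 22 -0.0045169465534584605 0.015315813536481227 -0.007350267540201155 0.014135516777999096
c13 0.032 26 -0.005839075512682451 0.016074591701278704 -0.006227177784803722 0.016837499794822658
c13 0.04 27 -0.005605044629495172 0.01628374222413085 -0.006954112557491093 0.014987227418018972
c13 0.048 10 -0.002762368964160646 0.01381752471694742 -0.0013162182803359845 0.013848546139184431
```

View pics/s13z.png

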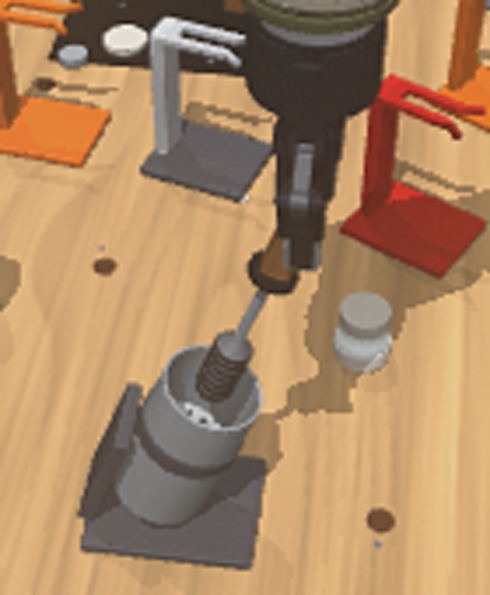

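View pics/c13z.png

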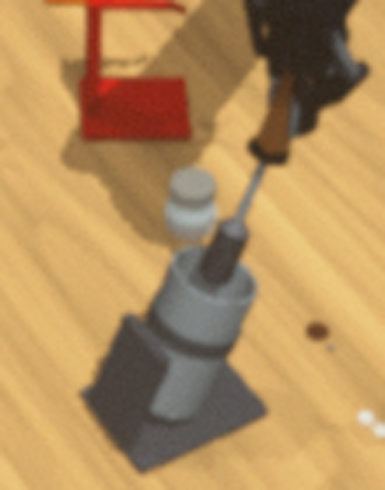

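```bash
python3 -m jog '[[[0.0051,0,-0.0141],0,0.005],[[0.0103,0,-0.0282],0,0.005],[[0.0154,0,-0.0423],0,0.005],[[0.0188,0,-0.0517],0,0.005],[[0.0205,0,-0.0564],0,0.005],[[0.0217,0,-0.0597],0,0.005],[[0.0217,0,-0.0597],0,0.005],[[0.0217,0,-0.0597],0,0.005]]'; python3 -c "
from h import *
cams.camera('side'); print(manip.state()['wrist_force'])"
```

```text
time: 20.08
position: [0.4911, 0.1674, 0.2238]
tcp_rot: [[-1.0, 0.004, 0.004], [0.004, 1.0, 0.001], [-0.004, 0.001, -1.0]]
wrist_force: [-2.3, -0.6, 0.5]
width: 0.019
[-2.27200679  0.30291039  1.10305311]
```

```bash
python3 -m jog '[[[-0.0034,0,0.0094],0,0.005],[[-0.0082,0,0.0226],0,0.005],[[-0.0137,0,0.0376],0,0.005],[[-0.0191,0,0.0526],0,0.005],[[-0.0217,0,0.0597],0,0.005],[[-0.0217,0,0.0597],0,0.005],[[-0.0217,0,0.0597],0,0.005]]'
python3 -m jog '[[[0.0051,0,-0.0141],0,0.005],[[0.0103,0,-0.0282],0,0.005],[[0.0154,0,-0.0423],0,0.005],[[0.0188,0,-0.0517],0,0.005],[[0.0205,0,-0.0564],0,0.005],[[0.0218,0,-0.0599],0,0.005],[[0.0218,0,-0.0599],0,0.005],[[0.0218,0,-0.0599],0,0.005]]'; python3 -c "
from h import *
cams.camera('side'); print(manip.state()['wrist_force'])"
```

```text
time: 21.0
position: [0.4693, 0.1672, 0.283]
tcp_rot: [[-1.0, 0.004, 0.003], [0.004, 1.0, 0.0], [-0.003, 0.0, -1.0]]
wrist_force: [0.3, -0.1, -0.7]
width: 0.0191
time: 22.0
position: [0.491, 0.1672, 0.2234]
tcp_rot: [[-1.0, 0.004, 0.003], [0.004, 1.0, 0.0], [-0.003, 0.0, -1.0]]
wrist_force: [-1.8, -0.5, 1.5]
width: 0.0192
[-2.24684452 -0.6797336   1.90917254]
```

```bash
python3 -m jog '[[[-0.0034,0,0.0094],0,0.005],[[-0.0082,0,0.0226],0,0.005],[[-0.0137,0,0.0376],0,0.005],[[-0.0191,0,0.0526],0,0.005],[[-0.0218,0,0.0599],0,0.005],[[-0.0218,0,0.0599],0,0.005],[[-0.0218,0,0.0599],0,0.005],[[-0.0274,0,0.0752],0,0.005],[[-0.0359,0,0.0987],0,0.005],[[-0.0445,0,0.1222],0,0.005],[[-0.0445,0,0.1222],0,0.005]]'
python3 - <<'E'
from axis2 import *
snap('side','s14');snap('scene','c14')
p=manip.state()['position']; tip=[p[0]+.056,p[1],p[2]+.0187-.158]
axis(['s14','c14'],tip); print(p)
E
```

```text
time: 23.42
position: [0.4467, 0.1679, 0.3477]
tcp_rot: [[-1.0, 0.004, 0.007], [0.004, 1.0, 0.001], [-0.007, 0.001, -1.0]]
wrist_force: [0.5, -0.1, -1.4]
width: 0.0194
s14 rows 193.0 221.0 std 0.17473953367414108 widths [1, 4, 4, 4, 4, 4, 4, 4, 4, 12, 13, 14, 13, 14, 13, 14, 13, 14, 13, 13, 13]
c14 rows 178.0 207.0 std 0.21331619049665895 widths [2, 3, 3, 4, 3, 4, 3, 3, 3, 3, 4, 3, 4, 3, 3, 10, 10, 11, 11, 11, 11, 11, 11, 10, 11, 11, 11]
dir [-0.3222 -0.0032  0.9467] tilt x,y deg 18.797608833333737 -0.19204308579276058 point at z [0.5047 0.1677 0.2062]
[0.4466 0.1672 0.3455]
```

```bash
python3 -m jog '[[[-0.0417,0,0],0,0.005],[[-0.0417,0,0],0,0.005],[[-0.0417,0,-0.05],0,0.005],[[-0.0417,0,-0.096],0,0.005],[[-0.0417,0,-0.096],0,0.005],[[-0.025,0,-0.096],0,0.005],[[-0.01,0,-0.096],0,0.005],[[0.005,0,-0.096],0,0.005],[[0.018,0,-0.096],0,0.005],[[0.026,0,-0.096],0,0.005],[[0.026,0,-0.096],0,0.005]]' 20
python3 - <<'E'
from h import *
snap('side','s15')
i=cv2.imread('pics/s15.png')[130:300,190:340]
cv2.imwrite('pics/s15z.png',cv2.resize(i,None,fx=3.5,fy=3.5,interpolation=cv2.INTER_CUBIC))
E
```

```text
time: 24.9
position: [0.473, 0.1673, 0.2497]
tcp_rot: [[-1.0, 0.004, 0.003], [0.004, 1.0, 0.001], [-0.003, 0.001, -1.0]]
wrist_force: [-2.1, -0.7, 0.7]
width: 0.0196
```

View pics/s15z.png

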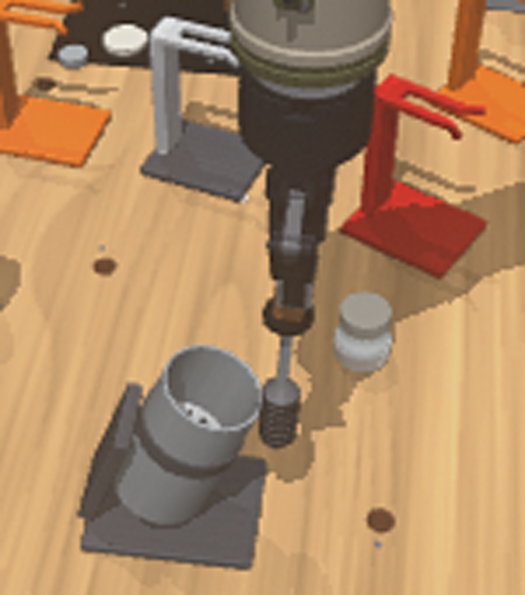

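```bash
python3 -m jog '[[[0.006,0,0],0,0.005],[[0.013,0,0],0,0.005],[[0.013,0,0],0,0.005],[[-0.015,0,0],0,0.005],[[-0.025,0,0.03],0,0.005],[[-0.025,0,0.08],0,0.005],[[-0.025,0,0.12],0,0.005],[[-0.025,0,0.12],0,0.005],[[-0.025,0,0.12],0,0.005]]'
python3 - <<'E'
from axis2 import *
snap('side','s16');snap('scene','c16')
p=manip.state()['position']; tip=[p[0],p[1],p[2]+.0187-.168]
axis(['s16','c16'],[tip[0]+.02,tip[1],tip[2]]); print(p,tip)
E
```

```text
time: 26.08
position: [0.4481, 0.1671, 0.3692]
tcp_rot: [[-1.0, 0.005, 0.005], [0.005, 1.0, 0.0], [-0.005, 0.0, -1.0]]
wrist_force: [-0.0, -0.3, -1.5]
width: 0.0196
s16 rows 189.0 220.0 std 0.0 widths [4, 4, 4, 4, 4, 4, 4, 4, 4, 4, 4, 4, 4, 4, 4, 12, 12, 12, 12, 12, 12, 12, 12, 12, 12, 12, 12, 12, 12, 12]
c16 rows 171.0 196.0 std 0.2533925099102949 widths [1, 2, 3, 3, 4, 3, 3, 3, 3, 3, 3, 3, 4, 10, 10, 10, 10, 10, 10, 10, 10, 10, 10, 10, 10]
dir [0.0574 0.011  0.9983] tilt x,y deg -3.2886029186711916 0.6306289933579369 point at z [0.4396 0.1659 0.2193]
[0.4477 0.167  0.3686] [np.float64(0.44771317964639684), np.float64(0.16701344483626762), np.float64(0.2193063247389693)]
```

```bash
python3 -m jog '[[[0.003,-0.015,0],-0.17,0.005],[[0.006,-0.035,0],-0.34,0.005],[[0.009,-0.055,0],-0.51,0.005],[[0.012,-0.075,0],-0.68,0.005],[[0.015,-0.095,0],-0.85,0.005],[[0.018,-0.115,0],-1.02,0.005],[[0.021,-0.135,0],-1.19,0.005],[[0.024,-0.155,0],-1.36,0.005],[[0.027,-0.175,0],-1.53,0.005],[[0.03,-0.195,0],-1.7,0.005],[[0.03,-0.195,0],-1.7,0.005]]' 40
```

```text
time: 27.55
position: [0.4776, -0.0295, 0.3675]
tcp_rot: [[0.136, 0.991, -0.002], [0.991, -0.136, -0.003], [-0.003, -0.002, -1.0]]
wrist_force: [0.8, 0.1, -0.3]
width: 0.0193
```

```bash
python3 -m jog '[[[0.003,-0.02,0],-0.17,0.005],[[0.006,-0.04,0],-0.34,0.005],[[0.009,-0.06,0],-0.51,0.005],[[0.012,-0.08,0],-0.68,0.005],[[0.015,-0.1,0],-0.85,0.005],[[0.018,-0.12,0],-1.02,0.005],[[0.021,-0.14,0],-1.19,0.005],[[0.024,-0.16,0],-1.36,0.005],[[0.027,-0.18,0],-1.53,0.005],[[0.0296,-0.1944,0],-1.709,0.005],[[0.0296,-0.1944,0],-1.709,0.005],[[0.0296,-0.1944,0],-1.709,0.005]]'
python3 - <<'E'
from axis2 import *
snap('side','s17');snap('scene','c17');snap('wrist','w17')
p=manip.state()['position']; print(p)
axis(['s17','c17'],[p[0]+.02,p[1],p[2]+.0187-.168])
E
```

```text
time: 29.05
position: [0.5074, -0.2226, 0.3673]
tcp_rot: [[0.964, -0.264, -0.003], [-0.264, -0.964, 0.003], [-0.003, -0.002, -1.0]]
wrist_force: [0.1, 0.2, -1.0]
width: 0.0193
[ 0.5073 -0.223   0.3676]
s17 rows 98.0 124.0 std 0.21186981450251915 widths [3, 3, 3, 2, 2, 3, 3, 3, 3, 3, 3, 3, 3, 3, 8, 9, 9, 9, 9, 9, 9, 9, 9, 8, 8, 9]
c17 rows 106.0 130.0 std 0.13835953005939516 widths [1, 3, 3, 3, 3, 3, 3, 3, 3, 3, 3, 3, 3, 4, 8, 8, 8, 8, 8, 8, 8, 8, 8, 8]
dir [-0.0503 -0.002   0.9987] tilt x,y deg 2.88415071512843 -0.11273930393559053 point at z [ 0.5114 -0.2267  0.2183]
```

View pics/w17.png

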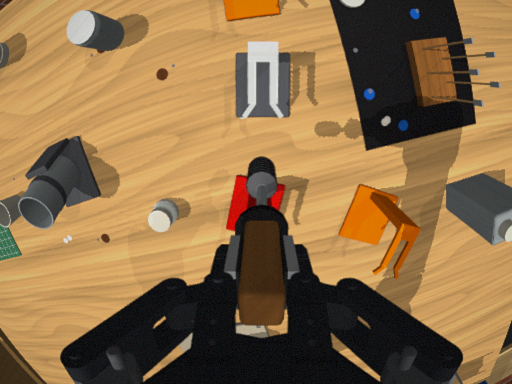

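```bash
python3 - <<'E'
from h import *
np.set_printoptions(precision=1,suppress=True)
z=np.load('w17.npz'); im=z['im']; hsv=cv2.cvtColor(im,cv2.COLOR_RGB2HSV).astype(int)
roi=np.zeros((384,512),bool); roi[30:130,225:305]=1
ex=np.array([.963,-.271]);ey=np.array([.271,.963]);seat=np.array([598.7,-249.6])
lg=roi&(hsv[...,1]<45)&(hsv[...,2]>150)
pl=roi&(hsv[...,1]<60)&(hsv[...,2]<120)&(hsv[...,2]>40)
v,u=np.nonzero(lg); P=onz(*wray(z['K'],z['T'],np.stack([u,v],-1)),.15)[:,:2]*1000-seat
X=P@ex;Y=P@ey
for x in range(-50,56,6):
    k=(X>=x)&(X<x+6); y=np.sort(Y[k]); 
    if k.sum()>3:
        g=np.diff(y); i=g.argmax(); print(x,k.sum(),y[0],y[-1],'gap',y[i],y[i+1])
v,u=np.nonzero(pl); P=onz(*wray(z['K'],z['T'],np.stack([u,v],-1)),.01)[:,:2]*1000-seat
print('plate',np.percentile(P@ex,[.5,99.5]),np.percentile(P@ey,[.5,99.5]))
i=cv2.imread('pics/w17.png')[30:130,215:315]
cv2.imwrite('pics/w17z.png',cv2.resize(i,None,fx=5,fy=5,interpolation=cv2.INTER_NEAREST))
im,W=wcloud('w17'); S=(W[...,:2]*1000-seat); m=roi&(W[...,2]>.14)&(W[...,2]<.16); print(np.median(W[m][:,2]),(S[m]@ex).min(),(S[m]@ex).max(),(S[m]@ey).min(),(S[m]@ey).max())
E
```

```text
-44 56 -23.956637639991175 26.666329244975344 gap -16.67020595808373 15.781416673326559
-38 63 -21.471642400586415 21.794923738465787 gap -12.99996118823613 12.166200994572328
-32 69 -17.786640360715985 16.96117099274086 gap -9.353775532732566 8.57299118220459
-26 83 -17.717795731440166 16.944868222490896 gap -8.114198826214823 8.574858847901474
-20 85 -17.65263079437446 16.931581539545164 gap -8.072151596566393 8.580506735876968
-14 85 -17.59109884820074 16.92129531901873 gap -8.031882536714516 8.587552563456153
-8 83 -17.5331581950516 16.913998036659265 gap -8.008564110486226 8.595997649087222
-2 80 -17.478772039666282 16.909682237505095 gap -9.140818827762454 8.605845212157876
4 81 -17.42790840548002 18.093739465000674 gap -9.104121209630685 8.617100380082748
10 77 -17.380540067242354 16.913446038072586 gap -9.069338387420663 8.629770201960046
16 77 -18.50292513630253 16.92046335026719 gap -9.042879834103871 8.64386366887227
22 116 -18.48644223083835 18.107304505463308 gap -18.48644223083835 -17.304016282869053
28 150 -17.266329818027387 16.940670871573257 gap 15.760779055805447 16.930482877981923
34 152 -18.412816524104194 16.956138168196215 gap -18.40625825380962 -17.232077820878303
40 150 -17.201255442560264 16.974663882013456 gap 15.795646709294175 16.959597795723006
46 60 -17.173862511745572 16.982936714186973 gap 15.803986563759853 16.978738447030757
plate [-54.9  51.9] [-44.2  43.2]
0.14990288694519005 -43.67562347256484 48.12233293529038 -24.047712902416137 24.17282031504709
```

View pics/w17z.png

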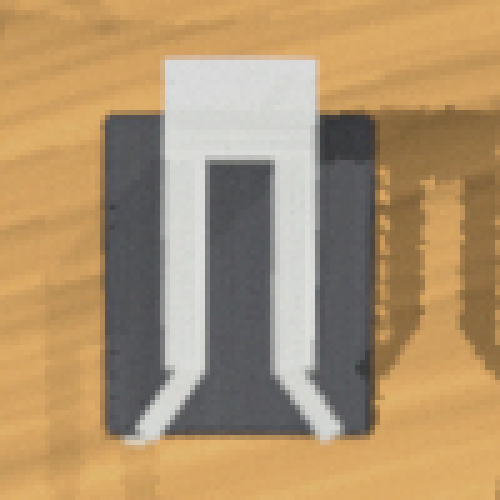

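```bash
python3 -m jog '[[[0,-0.001,-0.05],-0.007,0.005],[[0,-0.001,-0.1],-0.007,0.005],[[0,-0.001,-0.15],-0.007,0.005],[[0,-0.001,-0.1795],-0.007,0.005],[[0,-0.001,-0.1795],-0.007,0.005],[[0,-0.001,-0.1795],-0.007,0.005]]'
python3 - <<'E'
from h import *
snap('wrist','w18');snap('side','s18');p=manip.state()['position'];ex=np.array([.9627,-.2706]);ey=np.array([.2706,.9627]);d=p[:2]-[.5987,-.2496];print(p,d@ex,d@ey)
i=cv2.imread('pics/w18.png')[60:260,180:340]
cv2.imwrite('pics/w18z.png',cv2.resize(i,None,fx=3,fy=3,interpolation=cv2.INTER_CUBIC))
E
```

```text
time: 29.95
position: [0.5081, -0.224, 0.1898]
tcp_rot: [[0.962, -0.273, -0.0], [-0.273, -0.962, 0.002], [-0.001, -0.001, -1.0]]
wrist_force: [-0.2, -0.1, 0.2]
width: 0.019
[ 0.50821205 -0.22420463  0.18999861] -0.09398473997141668 -3.791321682554276e-05
```

View pics/w18z.png

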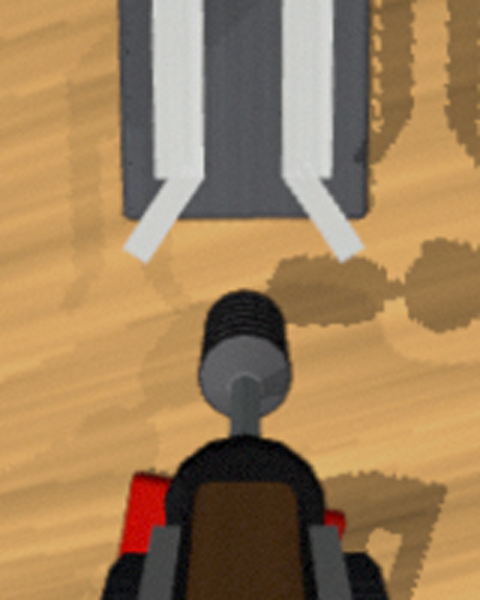

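View pics/s18.png

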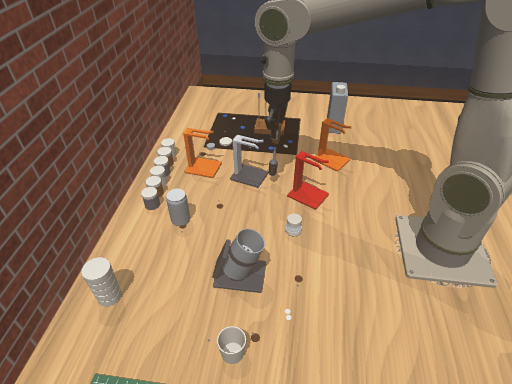

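```bash
python3 -m jog '[[[0.0193,-0.0054,0],0,0.005],[[0.0385,-0.0108,0],0,0.005],[[0.0578,-0.0162,0],0,0.005],[[0.077,-0.0216,0],0,0.005],[[0.0886,-0.0249,0],0,0.005],[[0.0886,-0.0249,0],0,0.005],[[0.0886,-0.0249,0],0,0.005]]'
python3 - <<'E'
from h import *
snap('wrist','w19');snap('side','s19');p=manip.state()['position'];ex=np.array([.9627,-.2706]);ey=np.array([.2706,.9627]);d=p[:2]-[.5987,-.2496];print(p,d@ex,d@ey,manip.state()['wrist_force'])
i=cv2.imread('pics/w19.png')[100:300,180:340]
j=cv2.imread('pics/s19.png')[100:200,200:290]
cv2.imwrite('pics/w19z.png',np.hstack([cv2.resize(i,(420,525)),cv2.resize(j,(380,525),interpolation=cv2.INTER_CUBIC)]))
E
```

```text
time: 30.92
position: [0.5964, -0.249, 0.1903]
tcp_rot: [[0.962, -0.274, 0.0], [-0.274, -0.962, 0.001], [0.0, -0.001, -1.0]]
wrist_force: [0.5, 0.3, -0.5]
width: 0.0195
[ 0.59638697 -0.24909404  0.19029892] -0.0023636689331324834 -0.00013881818085551838 [-0.82048269  0.27844446 -1.57487779]
```

View pics/w19z.png

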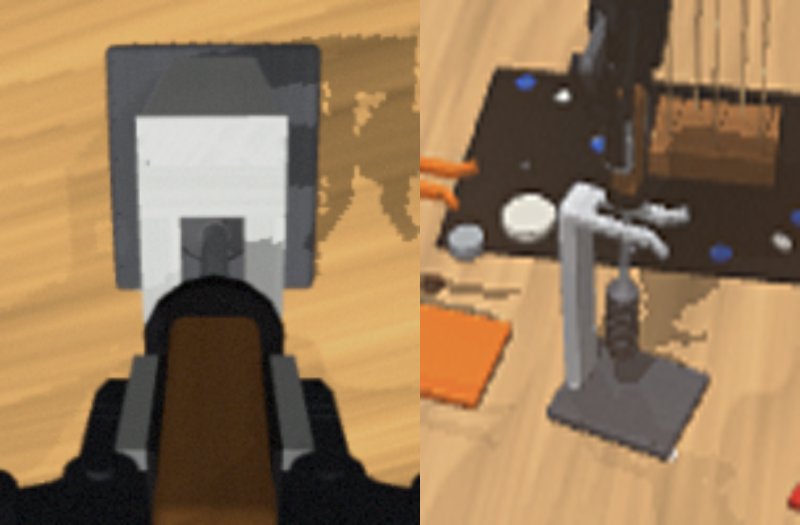

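```bash
python3 -m jog '[[[0,0,-0.005],0,0.005],[[0,0,-0.011],0,0.005],[[0,0,-0.011],0,0.005]]' 20; python3 -m jog '[[[0,0,-0.002],0,0.005],[[0,0,-0.002],0,0.005]]'; python3 -m jog '[[[0,0,-0.0015],0,0.005],[[0,0,-0.0015],0,0.005]]'
```

```text
time: 31.4
position: [0.5959, -0.249, 0.1785]
tcp_rot: [[0.962, -0.274, -0.001], [-0.274, -0.962, 0.001], [-0.001, -0.001, -1.0]]
wrist_force: [-0.1, -0.3, -0.9]
width: 0.0196
time: 31.65
position: [0.5961, -0.2491, 0.177]
tcp_rot: [[0.962, -0.274, -0.0], [-0.274, -0.962, 0.001], [-0.0, -0.001, -1.0]]
wrist_force: [0.5, 0.4, 3.1]
width: 0.0192
time: 31.9
position: [0.5963, -0.2491, 0.1768]
tcp_rot: [[0.962, -0.274, 0.001], [-0.274, -0.962, 0.001], [0.001, -0.001, -1.0]]
wrist_force: [-3.2, 1.5, 9.1]
width: 0.0191
```

```bash
python3 -m jog '[[[0,0,0.0015],0,0.005],[[0,0,0.0015],0,0.024],[[0,0,0.0015],0,0.03],[[0,0,0.0015],0,0.04],[[0,0,0.0015],0,0.05],[[0,0,0.0015],0,0.05],[[0,0,0.0015],0,0.05],[[0,0,0.0015],0,0.05]]'
python3 - <<'E'
from h import *
snap('wrist','w20');snap('side','s20')
i=cv2.imread('pics/w20.png')[100:340,140:380]
j=cv2.imread('pics/s20.png')[100:200,200:290]
cv2.imwrite('pics/w20z.png',np.hstack([cv2.resize(i,(420,525)),cv2.resize(j,(380,525),interpolation=cv2.INTER_CUBIC)]))
E
```

```text
time: 32.9
position: [0.5963, -0.2491, 0.1783]
tcp_rot: [[0.962, -0.274, 0.001], [-0.274, -0.962, 0.001], [0.001, -0.001, -1.0]]
wrist_force: [0.1, -0.6, 0.4]
width: 0.0499
```

View pics/w20z.png

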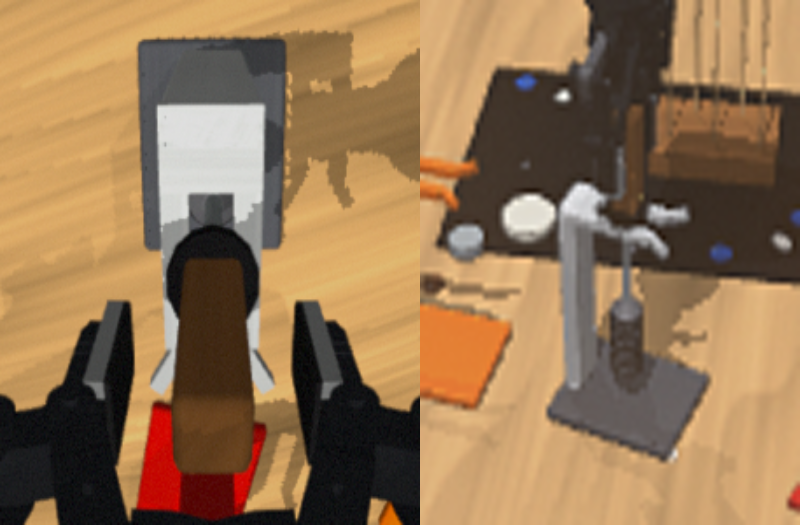

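```bash
python3 -m jog '[[[0,0,0.03],0,0.06],[[0,0,0.08],0,0.06],[[0,0,0.12],0,0.06],[[-0.04,0.015,0.12],0,0.06],[[-0.079,0.03,0.12],0,0.06],[[-0.079,0.03,0.12],0,0.06],[[-0.079,0.03,0.12],0,0.06]]'
python3 - <<'E'
from h import *
np.set_printoptions(precision=1,suppress=True)
snap('wrist','w21');snap('side','s21');snap('scene','c21')
z=np.load('w21.npz'); im=z['im']; hsv=cv2.cvtColor(im,cv2.COLOR_RGB2HSV).astype(int)
roi=np.zeros((384,512),bool); roi[33:140,230:310]=1
br=roi&(hsv[...,0]<18)&(hsv[...,1]>150)&(hsv[...,2]<185)&(hsv[...,2]>60)
def big(m):
    n,l,s,c=cv2.connectedComponentsWithStats(m.astype(np.uint8),connectivity=4); return l==1+s[1:,4].argmax()
ex=np.array([.9627,-.2706]);ey=np.array([.2706,.9627]);seat=np.array([598.7,-249.6])
c=max(cv2.findContours(big(br).astype(np.uint8),cv2.RETR_EXTERNAL,cv2.CHAIN_APPROX_NONE)[0],key=len)[:,0]
P=onz(*wray(z['K'],z['T'],c),.224)*1000; r=cv2.minAreaRect(P[:,:2].astype(np.float32)); d=np.array(r[0])-seat
print('handle',r,'rack x,y',d@ex,d@ey)
lg=roi&(hsv[...,1]<45)&(hsv[...,2]>150); v,u=np.nonzero(lg); Q=onz(*wray(z['K'],z['T'],np.stack([u,v],-1)),.15)[:,:2]*1000-seat
print('fork x',np.percentile(Q@ex,[.2,99.8]),'y',np.percentile(Q@ey,[.2,99.8]))
i=cv2.imread('pics/w21.png')[0:140,200:340]
cv2.imwrite('pics/w21z.png',cv2.resize(i,None,fx=4,fy=4,interpolation=cv2.INTER_NEAREST))
for n,b in [('s21',(100,200,190,300)),('c21',(110,210,140,250))]:
    i=cv2.imread(f'pics/{n}.png')[b[0]:b[1],b[2]:b[3]]
    cv2.imwrite(f'pics/{n}z.png',cv2.resize(i,None,fx=4,fy=4,interpolation=cv2.INTER_CUBIC))
# bystanders before/after
for n,a,p in [('s','side0',None),('c','scene0',None)]:
    A=cloud(a)[1];B=cloud(n+'21')[1]
    for k,(x,y,h) in dict(jar=(.424,-.01,.055),tin=(.772,-.007,.105),cup=(.53,.358,.06)).items():
        f=lambda W:W[(np.hypot(W[...,0]-x,W[...,1]-y)<.045)&(W[...,2]>.02)&(W[...,2]<.12)].mean(0)*1000
        print(n,k,f(A)-f(B))
E
```

```text
time: 33.88
position: [0.5176, -0.2193, 0.2987]
tcp_rot: [[0.962, -0.274, 0.001], [-0.274, -0.962, 0.0], [0.001, -0.0, -1.0]]
wrist_force: [-0.6, -0.5, -0.3]
width: 0.06
handle ((596.8087158203125, -249.25732421875), (18.730817794799805, 19.01473617553711), 74.50456237792969) rack x,y -1.9134673461914484 -0.1818875244140803
fork x [-43.3  48.6] y [-22.4  24.3]
s jar [0.1 0.1 0.4]
s tin [-0.1 -0.  -0.1]
s cup [ 0.2 -0.  -0.1]
c jar [-0.5 -0.1  0.1]
c tin [-0.1  0.1 -0.2]
c cup [-0.  -0.1 -0.6]
```

View pics/w21z.png

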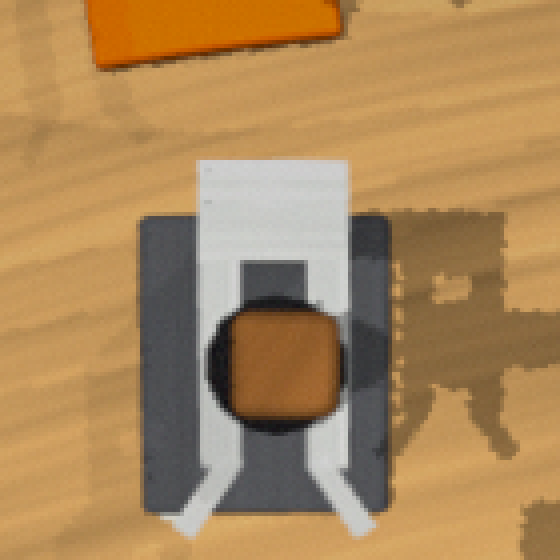

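View pics/c21z.png

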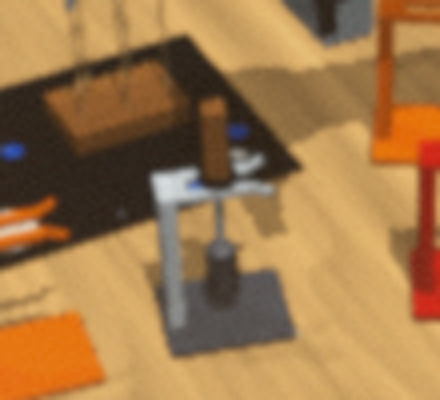

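View pics/s21z.png

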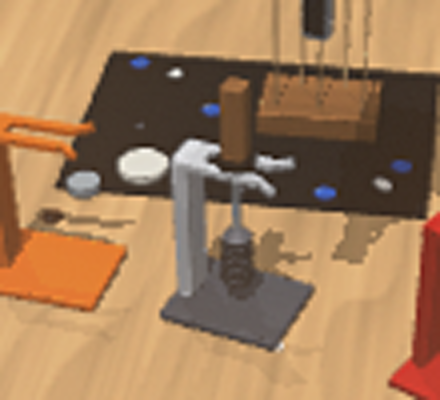

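```bash
python3 -c "
from plant import manip
print(manip.hand_in())"
```

```text
the job is handed in; nothing more can be done
None
```

The brush has been washed three times in the pot and hung back on the grey rack, and the job was handed in at about 34 s of the 61 s allowed.

- **Lean:** The moves can only turn the tool about the vertical, so I pivoted the brush in the grip instead. I pushed it against the closed end of the fork slot, then the outside of the pot rim. It reached about 19° against the pot's 20°, and still measured about 19° after the strokes.
- **Washing:** Each time the tip touched the screen at about 2–3 N and was then drawn up to about 5 mm below the mouth. I measured that height on the first stroke and repeated the same moves after it. Touches two and three also showed 1.5–2 N sideways. I shifted the brush 3 mm after the first check to centre it.
- **Hanging:** I straightened the brush against the outside of the pot, which overshot by about 3°, then lowered the collar onto the fork (up to 9 N) and let go.

**Last checks:** The handle stands about 2 mm from the middle of the fork along the slot and 0.2 mm across it, and it looks upright in all three views. The jar, tin and cup are where they started, to within about 0.6 mm. The gripper was clear of everything.

**Disagreement:** The fixed cameras and the wrist camera differed by 2–4 mm in places. I used the wrist camera and tool position at the rack, and a side-view comparison of brush and rim in the pot.

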